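# Set the paper gate of an envelope feeder with a setting block

### The arm

A 7-joint arm with a two-finger parallel gripper is mounted at the origin on a cart in front of the work surface, level with it; the furniture and walls round the work are solid. World frame = base frame: x ahead of the robot, y to its left, z up, the work surface at z = 0. Lengths are in m, angles in rad, forces in N, time in s.
With the tool pointing down it reaches from about 0.425 to 0.875 m from the base axis. Payload 8.4 kg.
Tool frame: the origin (TCP) lies between the finger pads; the fingertips stand 14 mm ahead of it and the grasp point (between the pads) lies 5 mm behind it; z points along the fingers, y is the line along which they close (so a half turn about z gives the same grasp; the last joint's range is limited). The gripper opens to 85 mm and grips with 20 to 120 N. Pads are 22 mm wide; open, the fingers measure 114 mm over their backs; the gripper's body (76 mm by 85 mm) begins 54 mm behind the grasp point. The pads swing forward as they close: fully open they stand 13 mm farther back than shut.
Start: joints at [-0.099, 0.333, 0.04, 1.465, -0.013, 1.343, -0.059], TCP at [0.65, -0, 0.245] pointing down, gripper open.
Joint ranges: [-2.58, 2.58], [-0.38, 2.09], [-1.3, 1.39], [0.25, 2.4], [-1.5, 4.64], [0.08, 2.09], [-2.65, 2.65]. Speed limits (rad/s): [2.22, 2.22, 2.79, 2.79, 3.14, 3.14, 3.14].

### API

Orientations are given as a rotation vector (axis times angle).
In Python, from rig import monitor, cams, workorder gives the robot as it stands. The module is installed in compiled form; this text tells all that it offers.
- The arm moves only by the tool apply_moves, never from a script. Its argument "increments" is a list of rows, each a list of 7 numbers: the turn, a rotation vector about the tool's x, y, z in degrees, then the shift along the tool's x, y, z in m, then the finger opening in m, from 0 to 0.0854. A call has 1 to 8 rows; each row is the pose to reach, as a shift and turn from the pose commanded when the call began, along the tool's axes at that moment; what a row does not reach only later rows make up. A row lasts 1/10 s, in which the tool goes at most 50 mm and 8.59 degrees, less where a joint would pass 70% of its speed; a pose out of reach is approached as far as the arm can. A call with a gripper value outside its range is refused whole. The fingers move at their own pace and stop on an object; the grip force is fixed at half the most. Time passes only in rows, so rows that repeat a pose let the fingers close. It gives the time, the measured TCP pose, the force, the opening and the grip force at its end, in the units of the state.
- monitor.read_state(): the state, without advancing time (a new reading comes with each control period).
- cams.snapshot(name): name is "scene" or "side" or "wrist"; returns the picture (400x640x3 uint8, blue, green, red); there is no depth.
- cams.camera_model(name): a dict with "mtx" (3x3 intrinsics, pixels), "R" (3x3) and "t" (3): a world point X has camera coordinates R X + t; the wrist camera has in their place "tool_from_camera" (4x4, takes a point from camera to tool coordinates, whose origin is the TCP and whose axes are the flange's). Camera axes: x right, y down, z forward; pixel columns grow to the right and rows downward; lengths in m; the calibration is good to about 2 mm. A picture is of the moment at which its call begins: read the wrist's pose just before it. camera_model takes no time and is no camera call.
- workorder.close_job(): hands the job in; it is judged then, once.
The state is a dict: "clock": time; "joint_pos": joint angles; "qvel": joint speeds; "effort": joint torques, N m; "ee_pos": TCP position; "ee_rot": TCP orientation; "force": force on the tool from outside, world axes, zero at the start; "torque": the same for the moment, N m; "finger_gap": finger opening in m; "gripper_force": force on a finger pad.
Only numpy, scipy, OpenCV 4.12 (cv2) and the standard library are available. Lean on these libraries where they do the work, as an engineer would, in place of code of your own. Each camera call takes 0.05 s, during which the arm holds its last target. There are 200 camera calls.

### The job

Set the gate of the envelope feeder: with the setting block left pushed home under the bridge, take the driver from its stand, seat it in the stop screw and turn the screw until the foot presses on the block with about 6 newtons (3 to 9), so that the block just drags; never clamp it with more than 16. Then prove the drag by drawing the block out by its upright handle about 3 cm, leaving the foot still pressing on it with that setting and the driver standing in the screw. Turn the screw only with the driver and leave the stapler, tape roll and mug where they are.

Things in the scene. Friction and masses are not known exactly. Their poses are not given: they have to be found in the camera images.
- gate: Fixed grey feeder gate, base 190x118x8 mm; its 8 mm high bed lies between low rails (top 18 mm) along x. Origin: base underside on the screw axis; +x points to the back stop, -x is the open end. A bridge (34 mm along x, 110 mm along y, top 58 mm high) stands across the bed. Yaw at most 0.25 rad from the robot's axes; open end toward the robot.
- screw: Upright stop screw in the bridge with a dark 32 mm square head. Clockwise from above lowers it, 20 mm a turn (3.18 mm per rad). It stays where left; turning takes 0.1 N m, plus 0.02 for each N on its foot. The foot, a disc with 4 rubber studs, is sprung (4 N/mm) and starts 0.5 to 6.5 mm above the block, not measured. Origin on the axis, 90 mm under the socket; its axes turn with it.
- socket (a point): Centre of the mouth of the square socket in the top of the screw head: 13.4 mm wide, 18 mm deep, sides along the axes of screw. About 90 mm above the desk; sinks as the screw is turned in.
- block: Loose metal bar 165x44x20 mm, 0.3 to 0.5 kg. Origin: on its underside, under the screw axis when home (x = 0 in the gate's frame; drawn 3 cm is -30 mm). Dark handle 12 mm thick in x, 30 in y, 90 mm from the origin toward -x, 20 to 58 mm above the underside. Pulled by it, not pressed down, the bar slides at about 4 N if free, 7 with 3 N on the foot, 9 with 6, 12 with 9 (friction varies).
- driver: Loose driver, black round handle 26 mm thick, 60 mm long (29 to 89 mm above the tip), below it a 12 mm square bit 29 mm long with a tapered tip. Origin: the bit's tip, z up along the handle, x and y square to the bit's sides. Starts upright in the stand, tip 6 mm above the desk. 70 g. Stands by itself in the screw's socket, where it has 0.25 rad of play in all.
- stand: Fixed grey stand block 56x56x32 mm with a square hole 26 mm deep in its top that holds the driver. Origin: centre of its underside.
- stapler: Stapler, 30x128x40 mm, lying to the far left of the stand; origin under its centre. Bystander.
- tape_roll: Roll of brown tape, 96 mm wide, 48 mm high, lying flat near the desk edge; origin under its centre. Bystander.
- mug: White mug, 78x110x97 mm, standing to the right of the gate; origin under its centre. Bystander.
Not all that is in view belongs to the job. Leave any orange or turquoise look-alike of the driver alone. Leave any blue look-alike of the block alone.

How it is judged:
By the outcome, as a careful person would: the job done as asked, in the order asked, and still so for the second after the job is handed in, with the robot touching nothing.
It also fails if it takes over 72 s, if anything falls off the work surface, if the arm or the gripper's body presses on something with over 40 N, if the wrist force passes 120 N, or if a joint passes its speed limit or range.

## Working session

There is one attempt and no reset: what is moved stays moved. The work goes in short steps, Python scripts to look and compute and a tool call to move; the robot and the scene stay as the last step left them, time stands still between calls to the robot, and variables do not carry over. Pictures are saved under pics/ and viewed, at most 10 in all, crops included, and the job is handed in when it is done.

Besides the shell and the picture viewer there is one more tool, called as name([rows], argument=value, ...), one row to a line, values as JSON. apply_moves: Moves the arm, as the interface text tells. Its arguments: {"type":"object","properties":{"increments":{"type":"array"}},"required":["increments"]}

```bash
mkdir -p pics; python3 - <<'E'
from rig import monitor,cams
import cv2,numpy as np
s=monitor.read_state();print(s)
for n in("scene","side"):
    im=cams.snapshot(n);cv2.imwrite(f"pics/{n}0.png",im)
    m=cams.camera_model(n);print(n,m)
cv2.imwrite("pics/wrist0.png",cams.snapshot("wrist"));print(cams.camera_model("wrist"))
E
```

```text
{'clock': 0.0, 'joint_pos': array([-0.09922645,  0.33388436,  0.0398573 ,  1.46627783, -0.01338587,
        1.34328581, -0.05847779]), 'qvel': array([-1.50465840e-03, -9.37136178e-05,  5.30739360e-04, -1.25138296e-04,
        3.76793421e-05,  1.70281982e-03, -2.83555479e-04]), 'effort': array([ 4.63630895e-04, -6.58554840e+01,  1.36586554e+00, -4.05554795e+01,
        1.68904377e-02,  1.27170872e-02, -1.99809978e-05]), 'ee_pos': array([ 6.49568234e-01, -4.61821642e-06,  2.44434964e-01]), 'ee_rot': array([-2.22065042e+00, -2.22076178e+00,  1.88878915e-03]), 'force': array([ 0.51679819,  0.09449886, -0.24180694]), 'torque': array([ 0.00755719, -0.00664103, -0.02110821]), 'gripper_force': 0.0, 'finger_gap': 0.08515573396736718}
scene {'mtx': array([[464.85318912,   0.        , 320.0458387 ],
       [  0.        , 464.85318912, 199.2448402 ],
       [  0.        ,   0.        ,   1.        ]]), 'R': array([[-0.92353012, -0.38314321, -0.01712903],
       [-0.28552319,  0.71667245, -0.63628383],
       [ 0.25606373, -0.58273654, -0.77126486]]), 't': array([0.47701407, 0.09825357, 1.2161241
[... 198 characters left out ...]
 -0.23405286,  0.00612937],
       [-0.11543539,  0.45638881, -0.88226069],
       [ 0.20369826, -0.85844541, -0.47072126]]), 't': array([0.47748347, 0.07756605, 0.95486733])}
{'mtx': array([[352.93468173,   0.        , 322.8705202 ],
       [  0.        , 352.93468173, 199.14850331],
       [  0.        ,   0.        ,   1.        ]]), 'tool_from_camera': array([[-1.81840517e-04, -9.49893162e-01, -3.12574706e-01,
         8.12002698e-02],
       [ 9.99999971e-01, -1.23744163e-04, -2.05700512e-04,
        -4.01727999e-04],
       [ 1.56714214e-04, -3.12574735e-01,  9.49893157e-01,
        -1.28448290e-01],
       [ 0.00000000e+00,  0.00000000e+00,  0.00000000e+00,
         1.00000000e+00]])}
```

View pics/scene0.png

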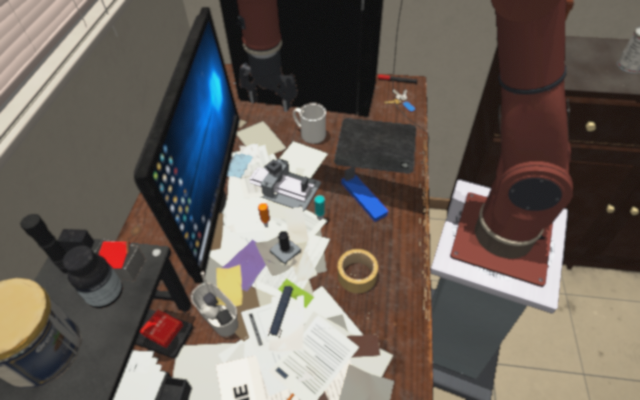

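View pics/side0.png

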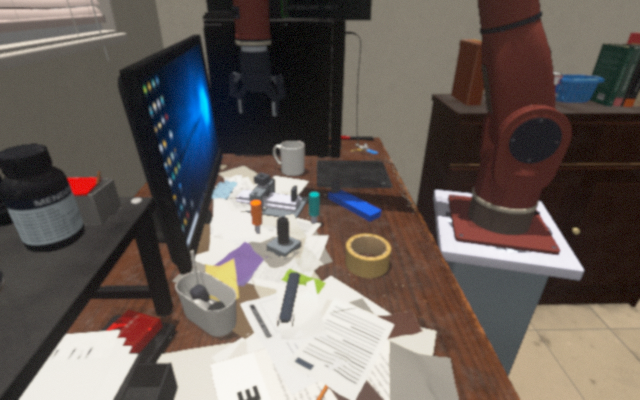

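The driver is the black handle at scene (285,240), side (283,230). Its look-alikes are orange (264,211) and turquoise (320,205), both to be left alone. The gate is at scene (283,182), and the blue look-alike block (365,197) is not wanted. I'll check this in one close crop, both views enlarged.

```bash
cat > h.py <<'E'
import numpy as np,cv2
from scipy.spatial.transform import Rotation as Rn
from rig import monitor,cams
def P(n,state=None):
    m=cams.camera_model(n)
    if n!="wrist": return m["mtx"],m["R"],m["t"]
    T=np.eye(4);T[:3,:3]=Rn.from_rotvec(state["ee_rot"]).as_matrix();T[:3,3]=state["ee_pos"]
    W=np.linalg.inv(T@m["tool_from_camera"]);return m["mtx"],W[:3,:3],W[:3,3]
def proj(p,X):
    K,R,t=p;c=R@np.asarray(X,float)+t;c=K@c;return c[:2]/c[2]
def onz(p,uv,z):
    K,R,t=p;d=R.T@np.linalg.solve(K,[uv[0],uv[1],1]);C=-R.T@t;return C+d*(z-C[2])/d[2]
def tri(ps,uvs):
    A=[];b=[]
    for (K,R,t),uv in zip(ps,uvs):
        d=R.T@np.linalg.solve(K,[*uv,1]);d/=np.linalg.norm(d);M=np.eye(3)-np.outer(d,d);A.append(M);b.append(M@(-R.T@t))
    X=np.linalg.lstsq(np.vstack(A),np.hstack(b),rcond=None)[0];return X
E
python3 - <<'E'
from h import *
a=cv2.imread("pics/scene0.png")[140:280,215:345];b=cv2.imread("pics/side0.png")[160:280,195:335]
a=cv2.resize(a,(400,431),interpolation=cv2.INTER_CUBIC);b=cv2.resize(b,(400,343),interpolation=cv2.INTER_CUBIC)
c=np.zeros((431,800,3),np.uint8);c[:,:400]=a;c[:343,400:]=b;cv2.imwrite("pics/crop1.png",c)
ps=[P("scene"),P("side")]
for n,u,v in [("drv top",(284,233),(282,221)),("screw",(281,162),(263,177)),("orange",(264,206),(256,202)),("turq",(320,198),(314,194)),("mug",(312,120),(291,155))]: print(n,tri(ps,[u,v]))
E
```

```text
drv top [0.50502209 0.25408218 0.0850419 ]
screw [0.6282218  0.03049399 0.07347873]
orange [0.58511619 0.20297604 0.09406397]
turq [0.46427702 0.12320563 0.09011761]
mug [ 0.61604515 -0.17734954  0.06144263]
```

View pics/crop1.png

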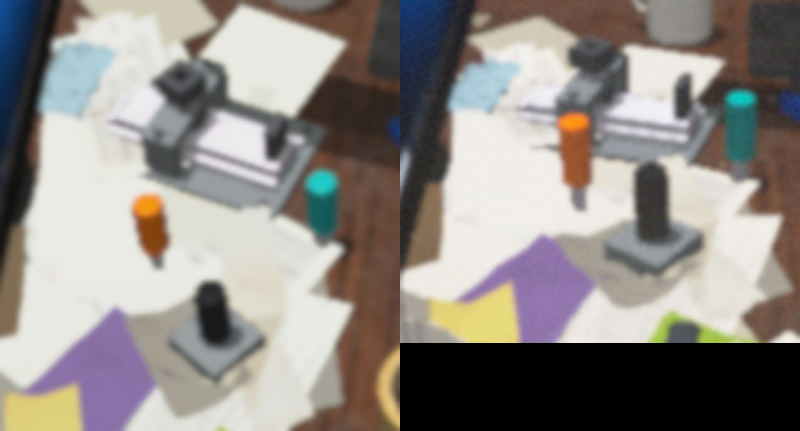

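View pics/wrist0.png

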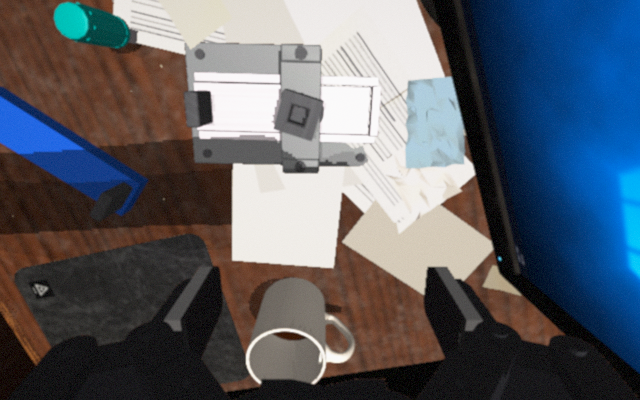

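The crop confirms the choice. The black driver stands in the grey square stand at about (0.505, 0.254). The orange and turquoise ones stand elsewhere. In the wrist view the screw head is at (299,113), visibly turned against the gate, and the block handle is at (200,108). I'll move above the driver, pre-turning the wrist counter-clockwise to leave room for the screwing.

apply_moves([
  [0, 0, -8, 0.03, -0.018, 0, 0.0854],
  [0, 0, -16, 0.06, -0.036, 0, 0.0854],
  [0, 0, -24, 0.095, -0.054, 0, 0.0854],
  [0, 0, -32, 0.13, -0.072, 0, 0.0854],
  [0, 0, -40, 0.165, -0.09, 0, 0.0854],
  [0, 0, -48, 0.2, -0.11, 0, 0.0854],
  [0, 0, -56, 0.23, -0.128, 0, 0.0854],
  [0, 0, -64, 0.254, -0.145, 0, 0.0854],
])

```text
clock: 0.95
ee_pos: [0.5035, 0.256, 0.2452]
ee_rot: [-0.695, -3.063, -0.0]
force: [-0.1, 1.0, 0.6]
finger_gap: 0.0854
gripper_force: 0.0
```

apply_moves([
  [0, 0, -8, 0, 0, 0, 0.0854],
  [0, 0, -16, 0, 0, 0, 0.0854],
  [0, 0, -24, 0, 0, 0, 0.0854],
  [0, 0, -26, 0, 0, 0, 0.0854],
  [0, 0, -26, 0, 0, 0, 0.0854],
  [0, 0, -26, 0, 0, 0, 0.0854],
])

```text
clock: 1.55
ee_pos: [0.5049, 0.2539, 0.2451]
ee_rot: [-0.002, -3.141, 0.0]
force: [-1.0, -0.3, -0.1]
finger_gap: 0.0855
gripper_force: 0.0
```

```bash
python3 - <<'E'
from h import *
s=monitor.read_state();print(s["clock"],s["ee_pos"],s["ee_rot"],s["joint_pos"])
im=cams.snapshot("wrist");cv2.imwrite("pics/w1.png",im);np.save("s1.npy",np.r_[s["ee_pos"],s["ee_rot"]])
E
```

```text
1.55 [0.50491141 0.25388984 0.24514176] [-2.46178550e-03 -3.14124696e+00  2.28056304e-04] [-0.28271024  0.17958731 -0.29667913  1.6627072   0.05403868  1.30772256
  0.98025722]
```

View pics/w1.png

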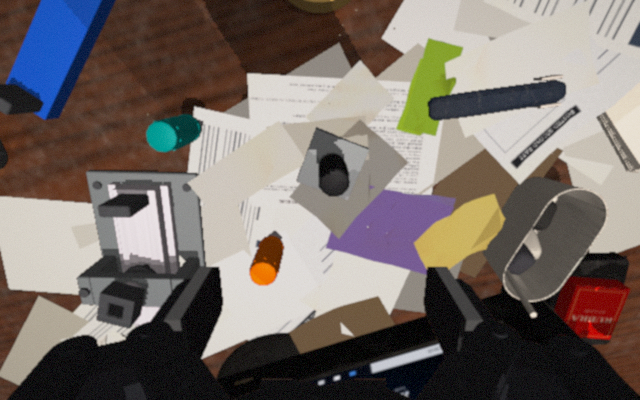

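Wrist view above the stand: driver top at about (336,186), stand corners near (316,128), (368,147) and (297,183). The gate is lower left with the handle at (125,203) and screw head at (122,300). I'll enlarge the stand and the gate (from wrist0) together for edge measurements.

```bash
python3 - <<'E'
from h import *
a=cv2.imread("pics/w1.png")[115:215,285:385];b=cv2.imread("pics/wrist0.png")[30:180,180:390]
c=np.zeros((600,800,3),np.uint8)
c[:300,:300]=cv2.resize(a,(300,300),interpolation=cv2.INTER_CUBIC)
b=cv2.resize(b,(630,450),interpolation=cv2.INTER_CUBIC)
c[150:,170:]=b
c[:300,:300]=cv2.resize(a,(300,300),interpolation=cv2.INTER_CUBIC)
cv2.imwrite("pics/crop2.png",c)
E
```

```text
(no output)
```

View pics/crop2.png

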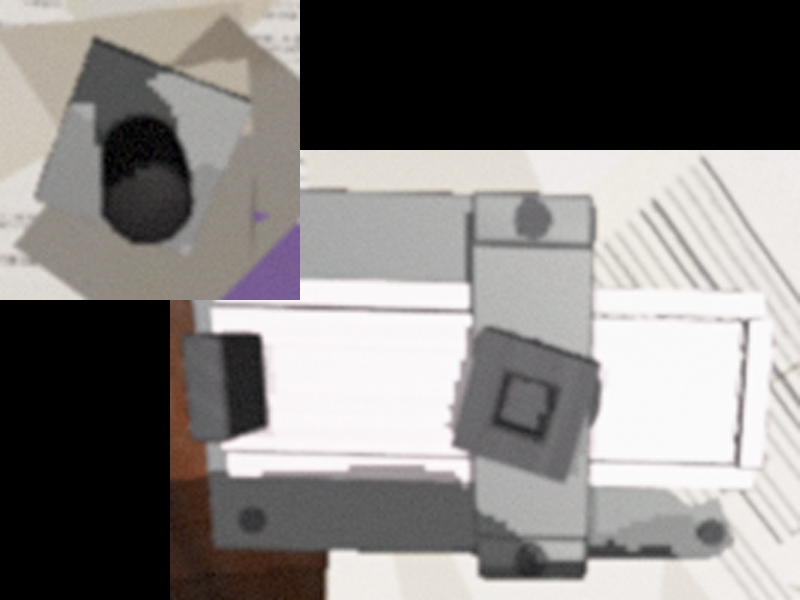

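```bash
python3 - <<'E'
from h import *
s1=np.load("s1.npy");p1=P("wrist",dict(ee_pos=s1[:3],ee_rot=s1[3:]))
p0=P("wrist",dict(ee_pos=np.array([.649568,0,.244435]),ee_rot=np.array([-2.2206504,-2.22076,.001889])))
L=lambda u,v:(285+u/3,115+v/3)
G=lambda u,v:(180+(u-170)/3,30+(v-150)/3)
def sq(p,pts,z):
    X=np.array([onz(p,q,z) for q in pts]);e=np.roll(X,-1,0)-X
    print("ctr",X.mean(0),"len",np.linalg.norm(e,axis=1),"yaw",np.degrees(np.arctan2(e[:,1],e[:,0]))%90)
sq(p1,[L(93,38),L(251,99),L(190,252),L(35,200)],.032)
print("drv top",onz(p1,L(147,203),.095),tri([p1,P("scene"),P("side")],[L(147,203),(284,233.5),(282.5,221)]))
sq(p0,[G(488,328),G(597,362),G(563,480),G(455,443)],.09)
sq(p0,[G(508,371),G(557,380),G(548,438),G(493,426)],.09)
print("tri socket",tri([p0,p1],[G(526,405),(121,301)]))
sq(p0,[G(188,335),G(227,335),G(222,440),G(188,440)],.066)
for a,b,z in[((472,245),(475,535),.058),((592,245),(588,537),.058),((210,308),(470,311),.018),((225,450),(470,458),.018),((600,192),(240,188),.008),((215,548),(480,552),.008),((765,292),(600,290),.018)]:
    A,B=onz(p0,G(*a),z),onz(p0,G(*b),z);d=B-A;print(A,B,np.degrees(np.arctan2(d[1],d[0])))
E
```

```text
ctr [0.50093781 0.26429402 0.032     ] len [0.05472209 0.05544564 0.05534656 0.05696514] yaw [68.98785785 70.29608783 70.57204111 69.65427512]
drv top [0.50168054 0.26392149 0.095     ] [0.50127138 0.26276329 0.09285477]
ctr [0.63127038 0.0570715  0.09      ] len [0.02903798 0.03166513 0.03000424 0.03053029] yaw [73.25075317 73.33046459 71.05784066 71.56105471]
ctr [0.63146651 0.0571564  0.09      ] len [0.01282792 0.01502249 0.01471793 0.01460433] yaw [79.8777017  80.20931938 77.81999514 72.82334603]
tri socket [0.62971969 0.05484676 0.07240697]
ctr [0.5397581  0.05945655 0.066     ] len [0.01081897 0.02908818 0.00972138 0.02893554] yaw [89.99284683 80.90891202 89.99489507 83.05561713]
[0.61513098 0.09751922 0.058     ] [0.61296299 0.01588652 0.058     ] -91.52129313965786
[0.64843065 0.0975141  0.058     ] [0.64705115 0.01527226 0.058     ] -90.96097157594235
[0.52654477 0.08091828 0.018     ] [0.60927702 0.07999969 0.018     ] -0.6361416372892759
[0.52636481 0.03620802 0.018     ] [0.60750171 0.03357144 0.018     ] -1.8611993153451853
[0.65068861 0.11580771 0.008     ] [0.53671325 0.1169917  0.008     ] 179.40482851803043
[0.51558877 0.00092302 0.008     ] [ 6.08555128e-01 -5.12986707e-04  8.00000000e-03] -0.8849473219573941
[0.70296588 0.08570863 0.018     ] [0.65068816 0.08631464 0.018     ] 179.33585604230868
```

Stand and driver: (0.501, 0.264), yaw ≈ 70° mod 90. Screw: (0.631, 0.057), yaw ≈ 72° mod 90. Gate yaw is ≈ -1°. Next, grasp the driver.

apply_moves([
  [0, 0, 0, 0.0037, 0.0098, 0.04, 0.0854],
  [0, 0, 0, 0.0037, 0.0098, 0.08, 0.0854],
  [0, 0, 0, 0.0037, 0.0098, 0.12, 0.0854],
  [0, 0, 0, 0.0037, 0.0098, 0.155, 0.0854],
  [0, 0, 0, 0.0037, 0.0098, 0.174, 0.0854],
  [0, 0, 0, 0.0037, 0.0098, 0.174, 0.05],
  [0, 0, 0, 0.0037, 0.0098, 0.174, 0.01],
  [0, 0, 0, 0.0037, 0.0098, 0.174, 0.01],
])

```text
clock: 2.4
ee_pos: [0.5022, 0.2644, 0.073]
ee_rot: [0.001, 3.139, 0.002]
force: [-0.5, 0.5, 0.1]
finger_gap: 0.0439
gripper_force: 0.0
```

apply_moves([
  [0, 0, 0, 0, 0, 0, 0.01],
  [0, 0, 0, 0, 0, 0, 0.01],
  [0, 0, 0, 0, 0, 0, 0.01],
  [0, 0, 0, 0, 0, 0, 0.01],
  [0, 0, 0, 0, 0, 0, 0.01],
])

```text
clock: 2.9
ee_pos: [0.5022, 0.2641, 0.0729]
ee_rot: [0.001, 3.139, 0.001]
force: [-0.7, -0.6, 5.9]
finger_gap: 0.0244
gripper_force: 58.5
```

apply_moves([
  [0, 0, 0, 0, 0, -0.02, 0.01],
  [0, 0, 0, 0, 0, -0.05, 0.01],
  [0, 0, 0, 0, 0, -0.09, 0.01],
  [0, 0, 0, 0, 0, -0.13, 0.01],
  [0, 0, 0, -0.03, -0.04, -0.14, 0.01],
  [0, 0, 0, -0.055, -0.08, -0.14, 0.01],
  [0, 0, 0, -0.08, -0.12, -0.14, 0.01],
  [0, 0, 0, -0.1, -0.16, -0.14, 0.01],
])

```text
clock: 3.7
ee_pos: [0.6025, 0.102, 0.2123]
ee_rot: [0.0, 3.14, 0.0]
force: [0.5, 0.4, -0.9]
finger_gap: 0.0247
gripper_force: 59.9
```

apply_moves([
  [0, 0, -2.4, -0.03, -0.03, 0, 0.01],
  [0, 0, -2.4, -0.03, -0.047, 0.01, 0.01],
  [0, 0, -2.4, -0.03, -0.047, 0.01, 0.01],
  [0, 0, -2.4, -0.03, -0.047, 0.01, 0.01],
  [0, 0, -2.4, -0.03, -0.047, 0.01, 0.01],
])

```text
clock: 4.2
ee_pos: [0.6308, 0.0591, 0.2019]
ee_rot: [-0.07, 3.14, 0.002]
force: [0.3, 0.5, -0.7]
finger_gap: 0.025
gripper_force: 59.9
```

```bash
python3 - <<'E'
from h import *
s=monitor.read_state();print(s["clock"],s["ee_pos"],s["ee_rot"],s["joint_pos"],s["force"],s["torque"],s["finger_gap"])
np.save("s2.npy",np.r_[s["ee_pos"],s["ee_rot"]])
a=cams.snapshot("wrist");b=cams.snapshot("scene");d=cams.snapshot("side")
for n,i in(("w2",a),("sc2",b),("si2",d)):cv2.imwrite(f"pics/{n}.png",i)
c=np.zeros((600,800,3),np.uint8)
c[:,:400]=cv2.resize(a[120:320,255:388],(400,600),interpolation=cv2.INTER_CUBIC)
c[:300,400:]=cv2.resize(b[110:200,220:340],(400,300),interpolation=cv2.INTER_CUBIC)
c[300:,400:]=cv2.resize(d[120:210,205:325],(400,300),interpolation=cv2.INTER_CUBIC)
cv2.imwrite("pics/crop3.png",c)
E
```

```text
4.2 [0.63076821 0.05911368 0.20193793] [-6.95542684e-02  3.14037256e+00  1.68751605e-03] [-0.03156758  0.33218284 -0.16565386  1.55763764  0.0555501   1.25583151
  1.40957719] [ 0.30550378  0.5059232  -0.65128516] [ 0.01762903  0.02131291 -0.02024273] 0.025005129005234297
```

View pics/crop3.png

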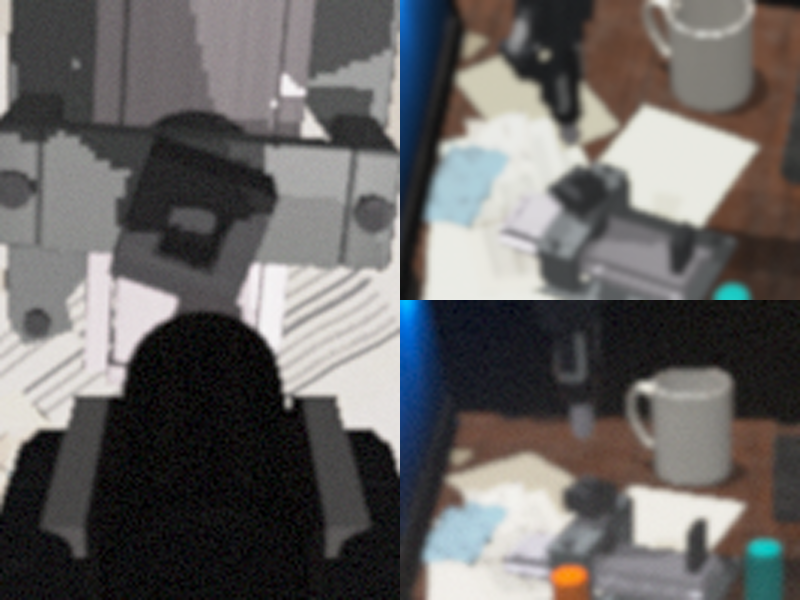

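The view shows the head turned as expected and the bit hidden behind the handle. The socket lies in shadow near crop (190,232), so I'll brighten that area.

```bash
python3 - <<'E'
from h import *
a=cv2.imread("pics/w2.png")[150:230,280:360]
g=cv2.medianBlur(cv2.cvtColor(a,cv2.COLOR_BGR2GRAY),3)
g=np.clip(255*(g/140.)**.6,0,255).astype(np.uint8)
c=cv2.resize(g,(600,600),interpolation=cv2.INTER_CUBIC)
cv2.imwrite("pics/crop4.png",c)
s=np.load("s2.npy");p=P("wrist",dict(ee_pos=s[:3],ee_rot=s[3:]))
print("exp tip/z",proj(p,[.6313,.0571,.09]),[((proj(p,[.6313,.0571,z])-[280,150])*7.5).round() for z in(.08,.085,.09)])
ps=[P("scene"),P("side")]
print("tip",tri(ps,[(271.3,151.4),(259.9,161.1)]),"head",tri(ps,[(272.5,165.5),(261.4,177.6)]))
E
```

```text
exp tip/z [318.61010143 201.72964383] [array([290., 356.]), array([290., 372.]), array([290., 388.])]
tip [0.63193298 0.0545354  0.13315322] head [0.62779397 0.06377345 0.08899532]
```

View pics/crop4.png

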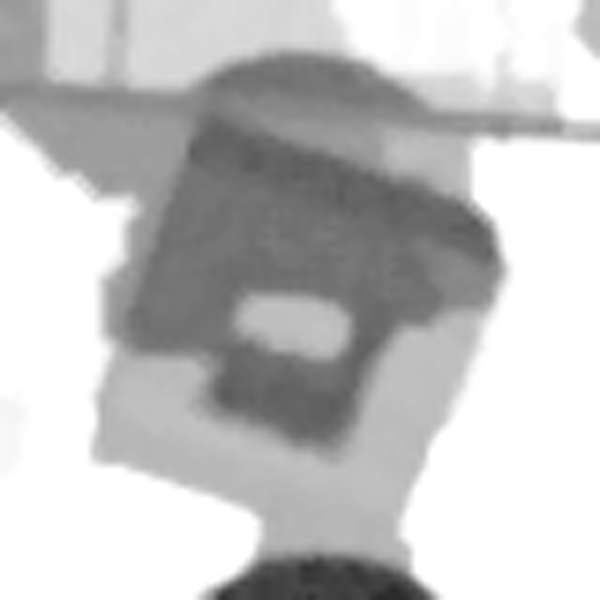

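```bash
python3 - <<'E'
from h import *
s=np.load("s2.npy");p=P("wrist",dict(ee_pos=s[:3],ee_rot=s[3:]))
p0=P("wrist",dict(ee_pos=np.array([.649568,0,.244435]),ee_rot=np.array([-2.2206504,-2.22076,.001889])))
c0=(180+(525.75-170)/3,30+(403.5-150)/3);f=lambda u,v:(280+u/7.5,150+v/7.5)
X=tri([p0,p],[c0,f(290,362)]);print(X,proj(p0,X)-c0,proj(p,X)-f(290,362))
for z in(.08,.085,.09):
    q=np.array([onz(p,f(*c),z) for c in[(190,165),(490,265),(395,560),(95,455)]]);e=np.roll(q,-1,0)-q
    print(z,q.mean(0),np.linalg.norm(e,axis=1).round(4),(np.degrees(np.arctan2(e[:,1],e[:,0]))%90).round(1),onz(p0,c0,z))
E
```

```text
[0.63082363 0.05688156 0.08360226] [-0.05409689 -0.23241436] [-0.24724153  0.04697937]
0.08 [0.63218587 0.05734675 0.08      ] [0.031  0.0326 0.0324 0.0316] [73.5 76.4 71.9 74. ] [0.63061964 0.05639792 0.08      ]
0.085 [0.63054057 0.0573203  0.085     ] [0.0304 0.0319 0.0317 0.031 ] [73.5 76.4 71.9 74. ] [0.63095735 0.05681748 0.085     ]
0.09 [0.62889527 0.05729385 0.09      ] [0.0298 0.0313 0.0311 0.0304] [73.5 76.4 71.9 74. ] [0.63129506 0.05723704 0.09      ]
```

apply_moves([
  [0, 0, 0, -0.0007, -0.0021, 0.015, 0.01],
  [0, 0, 0, -0.0007, -0.0021, 0.03, 0.01],
  [0, 0, 0, -0.0007, -0.0021, 0.04, 0.01],
  [0, 0, 0, -0.0007, -0.0021, 0.044, 0.01],
  [0, 0, 0, -0.0007, -0.0021, 0.048, 0.01],
  [0, 0, 0, -0.0007, -0.0021, 0.051, 0.01],
  [0, 0, 0, -0.0007, -0.0021, 0.053, 0.01],
])

```text
clock: 5.05
ee_pos: [0.6329, 0.055, 0.151]
ee_rot: [-0.066, 3.138, 0.0]
force: [-8.3, -1.4, 24.3]
finger_gap: 0.0246
gripper_force: 62.5
```

apply_moves([
  [0, 0, 0, 0, 0, -0.006, 0.01],
  [0, 0, 0, 0, 0.002, -0.006, 0.01],
  [0, 0, 0, 0, 0.002, -0.006, 0.01],
  [0, 0, 0, 0, 0.002, -0.006, 0.01],
  [0, 0, 0, 0, 0.002, -0.006, 0.01],
])

```text
clock: 5.55
ee_pos: [0.632, 0.0569, 0.1541]
ee_rot: [0.066, -3.141, -0.0]
force: [-1.8, -0.0, 0.1]
finger_gap: 0.0243
gripper_force: 59.9
```

```bash
python3 - <<'E'
from h import *
s=monitor.read_state();print(s["clock"],s["ee_pos"],s["ee_rot"],s["force"],s["torque"],s["finger_gap"])
E
```

```text
5.55 [0.63201794 0.05690213 0.15407498] [ 6.59666250e-02 -3.14086164e+00 -3.02540545e-04] [-1.77804512 -0.0302642   0.09577903] [0.18390393 0.16309367 0.00086749] 0.024322960939209097
```

apply_moves([
  [0, 0, 0, 0.0003, 0, 0.003, 0.01],
  [0, 0, 0, 0.0003, 0, 0.005, 0.01],
  [0, 0, 0, 0.0003, 0, 0.007, 0.01],
  [0, 0, 0, 0.0003, 0, 0.008, 0.01],
  [0, 0, 0, 0.0003, 0, 0.009, 0.01],
  [0, 0, 0, 0.0003, 0, 0.009, 0.01],
])

```text
clock: 6.15
ee_pos: [0.6336, 0.0569, 0.1502]
ee_rot: [-0.065, 3.135, 0.001]
force: [-10.0, -1.6, 31.3]
finger_gap: 0.0246
gripper_force: 63.4
```

```bash
cat > st.py <<'E'
from h import *
s=monitor.read_state();print(s["clock"],s["ee_pos"].round(4),s["ee_rot"].round(3),s["force"].round(2),s["torque"].round(3),s["finger_gap"].round(4),"q7",s["joint_pos"][6].round(3))
E
python3 st.py
```

```text
Traceback (most recent call last):
  File "st.py", line 2, in <module>
    s=monitor.read_state();print(s["clock"],s["ee_pos"].round(4),s["ee_rot"].round(3),s["force"].round(2),s["torque"].round(3),s["finger_gap"].round(4),"q7",s["joint_pos"][6].round(3))
                                                                                                                               ^^^^^^^^^^^^^^^^^^^^^
AttributeError: 'float' object has no attribute 'round'
```

```bash
sed -i 's/s\["finger_gap"\].round(4)/round(s["finger_gap"],4)/' st.py; python3 st.py; python3 - <<'E'
from h import *
d=cams.snapshot("side");b=cams.snapshot("scene");a=cams.snapshot("wrist")
for n,i in(("w3",a),("sc3",b),("si3",d)):cv2.imwrite(f"pics/{n}.png",i)
c=np.zeros((600,800,3),np.uint8)
e=lambda i:np.clip(255*(i/160.)**.6,0,255).astype(np.uint8)
c[:,:400]=cv2.resize(e(a[140:260,280:360]),(400,600),interpolation=cv2.INTER_CUBIC)
c[:300,400:]=cv2.resize(e(b[130:184,236:308]),(400,300),interpolation=cv2.INTER_CUBIC)
c[300:,400:]=cv2.resize(e(d[145:199,226:298]),(400,300),interpolation=cv2.INTER_CUBIC)
cv2.imwrite("pics/crop5.png",c)
E
```

```text
6.15 [0.6336 0.0569 0.1502] [-6.500e-02  3.135e+00  1.000e-03] [-9.99 -1.6  31.28] [-0.356  2.403 -0.095] 0.0246 q7 1.404
```

View pics/crop5.png

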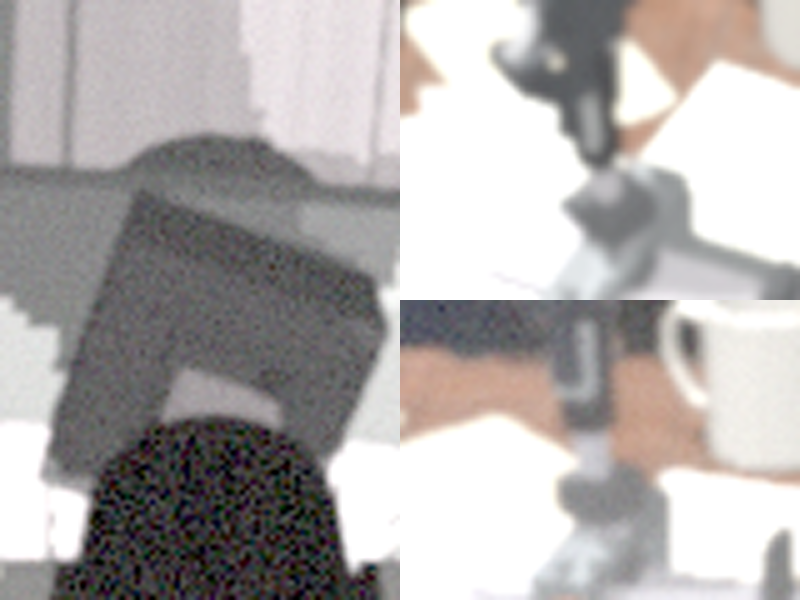

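```bash
python3 - <<'E'
from h import *
s=monitor.read_state();print(s["ee_pos"],s["ee_rot"])
p=P("wrist",s);T=Rn.from_rotvec(s["ee_rot"]).as_matrix()
c,sn=np.cos(np.radians(-17)),np.sin(np.radians(-17));R=np.array([[c,-sn],[sn,c]])
f=lambda X:((proj(p,X)-[280,140])*5).round().tolist()
for z in(.084,.09):
  for h in(.016,.0067):print(z,h,[f([*(np.array([.6308,.057])+R@np.array(k)*h),z]) for k in[(-1,1),(-1,-1),(1,-1),(1,1),(0,0)]])
tip=s["ee_pos"]+T@np.array([.0009,0,.067]);print("tip",tip,f(tip),[f(tip+np.r_[R@np.array(k)*.006,0]) for k in[(-1,1),(-1,-1)]],"bit base",[f(tip+np.r_[R@np.array(k)*.006,.029]) for k in[(-1,1),(-1,-1)]])
ps=[P("scene"),P("side")]
for n,q,o in(("sc",ps[0],(236,130)),("si",ps[1],(226,145))):
  g=lambda X:((proj(q,X)-o)*5.556).round().tolist()
  print(n,"tip",g(tip),"handle bottom",g(tip+[0,0,.029]),"sock",g([.6308,.057,.084]))
a=cv2.imread("pics/w3.png");g=cv2.GaussianBlur(cv2.cvtColor(a,cv2.COLOR_BGR2GRAY),(3,3),0);print(g[186:226:2,308:352:2])
E
```

```text
[0.63353052 0.05694838 0.1502427 ] [-6.52478789e-02  3.13507288e+00  5.96135370e-04]
0.084 0.016 [[383.0, 326.0], [123.0, 239.0], [39.0, 480.0], [289.0, 559.0], [208.0, 404.0]]
0.084 0.0067 [[281.0, 372.0], [173.0, 337.0], [137.0, 436.0], [243.0, 470.0], [208.0, 404.0]]
0.09 0.016 [[388.0, 344.0], [120.0, 255.0], [34.0, 501.0], [291.0, 582.0], [208.0, 424.0]]
0.09 0.0067 [[283.0, 391.0], [172.0, 354.0], [135.0, 457.0], [243.0, 491.0], [208.0, 424.0]]
tip [0.63302203 0.05694455 0.08323859] [207.0, 419.0] [[272.0, 390.0], [176.0, 359.0]] bit base [[281.0, 494.0], [171.0, 459.0]]
sc tip [203.0, 194.0] handle bottom [197.0, 153.0] sock [207.0, 194.0]
si tip [190.0, 184.0] handle bottom [186.0, 130.0] sock [194.0, 183.0]
[[27 28 26 26 27 26 28 28 25 28 31 38 46 50 56 58 65 72 75 76 78 78]
 [31 27 29 27 27 28 26 26 25 26 25 24 29 34 41 46 52 58 64 75 78 78]
 [36 33 33 30 27 27 26 27 26 27 28 23 27 29 28 29 34 40 48 60 68 71]
 [35 34 36 37 34 31 30 30 26 25 26 26 28 26 27 25 25 27 32 37 46 55]
 [34 35 34 35 34 34 35 34 31 29 28 29 29 26 29 28 28 24 24 27 28 33]
 [35 36 35 33 35 36 35 34 34 
[... 306 characters left out ...]
31 36 38]
 [36 34 34 29 33 31 32 33 32 33 34 34 36 34 35 33 36 34 35 36 35 38]
 [34 34 34 30 33 31 32 30 32 34 32 34 34 33 34 35 35 33 36 36 33 35]
 [32 35 29 32 35 33 34 33 32 32 33 32 33 33 34 33 34 32 35 35 38 32]
 [36 33 30 36 37 37 36 36 34 35 34 33 31 32 32 34 34 35 34 33 33 33]
 [34 34 32 38 57 61 53 45 39 36 36 35 27 27 29 31 32 35 33 30 35 33]
 [33 31 33 46 68 75 72 70 61 53 44 34 27 26 28 30 33 31 33 35 33 31]
 [33 30 32 55 71 75 76 75 73 75 70 57 41 31 31 33 33 35 34 34 33 36]
 [32 29 39 63 72 75 74 74 75 76 75 74 67 57 37 31 33 32 34 34 34 41]
 [31 31 47 64 61 59 57 54 56 60 65 70 73 71 45 33 35 36 35 35 34 62]
 [29 22 32 34 24 20 21 16 16 19 26 36 47 61 45 35 35 34 34 37 41 92]]
```

The wrist view shows the bright bit edge at crop (225,385). The socket's near edge is predicted at (227,354), with yaw aligned, so the bit rests about 2 mm too far in +x once unloaded. I'll lift slightly, shift -x and lower again.

apply_moves([
  [0, 0, 0, 0.0005, 0, -0.007, 0.01],
  [0, 0, 0, 0.0021, 0, -0.007, 0.01],
  [0, 0, 0, 0.0021, 0, -0.006, 0.01],
  [0, 0, 0, 0.0021, 0, -0.004, 0.01],
  [0, 0, 0, 0.0021, 0, -0.002, 0.01],
  [0, 0, 0, 0.0021, 0, 0.0, 0.01],
  [0, 0, 0, 0.0021, 0, 0.001, 0.01],
])

```text
clock: 7.0
ee_pos: [0.6294, 0.0566, 0.1436]
ee_rot: [0.066, -3.14, 0.0]
force: [-0.2, 0.1, -0.0]
finger_gap: 0.0248
gripper_force: 60.0
```

```bash
python3 st.py
```

```text
7.0 [0.6294 0.0566 0.1436] [ 0.066 -3.14   0.   ] [-0.25  0.13 -0.  ] [-0.04   0.025  0.038] 0.0248 q7 1.403
```

It's in. Lower to near the bottom.

apply_moves([
  [0, 0, 0, 0, 0, 0.003, 0.01],
  [0, 0, 0, 0, 0, 0.006, 0.01],
  [0, 0, 0, 0, 0, 0.009, 0.01],
  [0, 0, 0, 0, 0, 0.009, 0.01],
  [0, 0, 0, 0, 0, 0.009, 0.01],
])

```text
clock: 7.5
ee_pos: [0.6304, 0.0567, 0.1376]
ee_rot: [-0.065, 3.138, 0.0]
force: [-4.6, -1.6, 14.7]
finger_gap: 0.0246
gripper_force: 62.2
```

```bash
python3 st.py
```

```text
7.5 [0.6304 0.0567 0.1376] [-0.065  3.138  0.   ] [-4.59 -1.59 14.7 ] [-0.233  1.32   0.002] 0.0246 q7 1.402
```

apply_moves([
  [0, 0, 3, 0, 0, -0.0015, 0.01],
  [0, 0, 6, 0, 0, -0.0015, 0.01],
  [0, 0, 9, 0, 0, -0.0015, 0.01],
  [0, 0, 12, 0, 0, -0.0015, 0.01],
])

```text
clock: 7.9
ee_pos: [0.6301, 0.0567, 0.1378]
ee_rot: [0.266, 3.129, 0.0]
force: [-2.1, 0.1, 5.7]
finger_gap: 0.0249
gripper_force: 60.7
```

```bash
python3 st.py
```

```text
7.9 [0.6301 0.0567 0.1378] [0.266 3.129 0.   ] [-2.06  0.15  5.68] [-0.024  0.353  0.109] 0.0249 q7 1.202
```

apply_moves([
  [0, 0, 3, 0, 0, 0.0001, 0.01],
  [0, 0, 6, 0, 0, 0.0003, 0.01],
  [0, 0, 9, 0, 0, 0.0004, 0.01],
  [0, 0, 12, 0, 0, 0.0006, 0.01],
])

```text
clock: 8.3
ee_pos: [0.6301, 0.0567, 0.1371]
ee_rot: [0.592, 3.084, 0.001]
force: [-1.1, -0.0, 5.8]
finger_gap: 0.0249
gripper_force: 60.6
```

```bash
python3 st.py
```

```text
8.3 [0.6301 0.0567 0.1371] [5.920e-01 3.084e+00 1.000e-03] [-1.11 -0.02  5.77] [-0.028  0.247  0.092] 0.0249 q7 1.002
```

apply_moves([
  [0, 0, 3, 0, 0, 0.0001, 0.01],
  [0, 0, 6, 0, 0, 0.0003, 0.01],
  [0, 0, 9, 0, 0, 0.0004, 0.01],
  [0, 0, 12, 0, 0, 0.0005, 0.01],
])

```text
clock: 8.7
ee_pos: [0.6301, 0.0566, 0.1365]
ee_rot: [0.911, 3.005, 0.001]
force: [-0.8, 0.1, 4.1]
finger_gap: 0.0247
gripper_force: 60.5
```

```bash
python3 st.py
```

```text
8.7 [0.6301 0.0566 0.1365] [9.110e-01 3.005e+00 1.000e-03] [-0.82  0.09  4.09] [-0.12   0.132  0.084] 0.0247 q7 0.804
```

apply_moves([
  [0, 0, 3, 0, 0, 0.0001, 0.01],
  [0, 0, 6, 0, 0, 0.0003, 0.01],
  [0, 0, 9, 0, 0, 0.0004, 0.01],
  [0, 0, 12, 0, 0, 0.0005, 0.01],
])

```text
clock: 9.1
ee_pos: [0.6301, 0.0566, 0.1359]
ee_rot: [1.22, 2.894, 0.001]
force: [-1.0, -0.6, 3.9]
finger_gap: 0.0246
gripper_force: 60.5
```

```bash
python3 st.py
```

```text
9.1 [0.6301 0.0566 0.1359] [1.220e+00 2.894e+00 1.000e-03] [-0.99 -0.61  3.87] [-0.125  0.04   0.07 ] 0.0246 q7 0.605
```

apply_moves([
  [0, 0, 3, 0, 0, 0.0001, 0.01],
  [0, 0, 6, 0, 0, 0.0003, 0.01],
  [0, 0, 9, 0, 0, 0.0004, 0.01],
  [0, 0, 12, 0, 0, 0.0006, 0.01],
])

```text
clock: 9.5
ee_pos: [0.6302, 0.0565, 0.1353]
ee_rot: [1.516, 2.75, 0.001]
force: [0.7, -0.6, 3.5]
finger_gap: 0.0245
gripper_force: 60.4
```

```bash
python3 st.py
```

```text
9.5 [0.6302 0.0565 0.1353] [1.516e+00 2.750e+00 1.000e-03] [ 0.71 -0.58  3.53] [-0.233  0.076  0.2  ] 0.0245 q7 0.406
```

apply_moves([
  [0, 0, 3, 0, 0, 0.0001, 0.01],
  [0, 0, 6, 0, 0, 0.0003, 0.01],
  [0, 0, 9, 0, 0, 0.0004, 0.01],
  [0, 0, 12, 0, 0, 0.0006, 0.01],
])

```text
clock: 9.9
ee_pos: [0.6302, 0.0565, 0.1347]
ee_rot: [1.795, 2.577, 0.001]
force: [-0.3, -0.4, 4.1]
finger_gap: 0.0245
gripper_force: 60.4
```

```bash
python3 st.py
```

```text
9.9 [0.6302 0.0565 0.1347] [1.795e+00 2.577e+00 1.000e-03] [-0.26 -0.45  4.06] [-0.212 -0.001  0.25 ] 0.0245 q7 0.207
```

```bash
python3 - <<'E'
from h import *
for i in range(8):
    s=monitor.read_state();print(s["torque"].round(3),s["force"].round(1),s["joint_pos"][6].round(4),s["effort"][6].round(3));cams.snapshot("side")
E
```

```text
[-0.212 -0.001  0.25 ] [-0.3 -0.4  4.1] 0.207 0.831
[-0.272  0.019  0.159] [-0.6 -0.7  3.7] 0.204 0.634
[-0.217 -0.102  0.044] [ 0.7 -1.2  4.9] 0.2082 -1.056
[-0.275 -0.142  0.068] [ 1.4 -1.   5.1] 0.21 -0.555
[-0.248 -0.117  0.119] [ 0.1 -1.4  5.8] 0.2104 -0.225
[-0.307 -0.143  0.099] [ 1.  -1.1  5.3] 0.2104 -0.109
[-0.283 -0.163  0.134] [ 1.2 -1.2  4.4] 0.2104 -0.105
[-0.264 -0.15   0.104] [ 0.8 -0.9  6.6] 0.2104 -0.108
```

apply_moves([
  [0, 0, 1, 0, 0, 0, 0.01],
])

```text
clock: 10.4
ee_pos: [0.6301, 0.0565, 0.1346]
ee_rot: [1.813, 2.564, 0.001]
force: [-0.4, -1.3, 6.8]
finger_gap: 0.0249
gripper_force: 60.5
```

```bash
python3 st.py
```

```text
10.4 [0.6301 0.0565 0.1346] [1.813e+00 2.564e+00 1.000e-03] [-0.44 -1.34  6.77] [-0.291 -0.157  0.233] 0.0249 q7 0.194
```

apply_moves([
  [0, 0, 1, 0, 0, 0, 0.01],
])

```text
clock: 10.5
ee_pos: [0.6301, 0.0565, 0.1346]
ee_rot: [1.836, 2.548, 0.001]
force: [-0.1, -1.4, 4.7]
finger_gap: 0.0245
gripper_force: 60.5
```

```bash
python3 st.py
```

```text
10.5 [0.6301 0.0565 0.1346] [1.836e+00 2.548e+00 1.000e-03] [-0.06 -1.37  4.67] [-0.299 -0.203  0.178] 0.0245 q7 0.177
```

apply_moves([
  [0, 0, 1, 0, 0, 0, 0.01],
])

```text
clock: 10.6
ee_pos: [0.6301, 0.0565, 0.1345]
ee_rot: [1.859, 2.531, 0.001]
force: [1.3, -0.6, 5.1]
finger_gap: 0.0246
gripper_force: 60.6
```

```bash
python3 st.py
```

```text
10.6 [0.6301 0.0565 0.1345] [1.859e+00 2.531e+00 1.000e-03] [ 1.32 -0.64  5.14] [-0.307 -0.289  0.226] 0.0246 q7 0.16
```

Torque while turning is now ≈ 0.21 N·m against ≈ 0.09 free, so about 6 N. The angle since contact agrees. Release and rise.

apply_moves([
  [0, 0, 0, 0, 0, 0, 0.03],
  [0, 0, 0, 0, 0, 0, 0.06],
  [0, 0, 0, 0, 0, 0, 0.075],
  [0, 0, 0, 0, 0, -0.02, 0.075],
  [0, 0, 0, 0, 0, -0.05, 0.075],
  [0, 0, 0, 0, 0, -0.08, 0.075],
  [0, 0, 0, 0, 0, -0.09, 0.075],
  [0, 0, 0, 0, 0, -0.09, 0.075],
])

```text
clock: 11.4
ee_pos: [0.6303, 0.0567, 0.2254]
ee_rot: [1.859, 2.531, 0.003]
force: [0.6, 0.0, -1.0]
finger_gap: 0.0753
gripper_force: 0.0
```

```bash
python3 st.py; python3 - <<'E'
from h import *
s=monitor.read_state();p=P("wrist",s);a=cams.snapshot("wrist");b=cams.snapshot("scene")
cv2.imwrite("pics/w4.png",a);cv2.imwrite("pics/sc4.png",b)
R=Rn.from_rotvec(s["ee_rot"]).as_matrix()
y=np.radians(-1);Rt=np.array([[-np.cos(y),-np.sin(y),0],[-np.sin(y),np.cos(y),0],[0,0,-1.]])
print("turn",np.degrees(Rn.from_matrix(R.T@Rt).as_rotvec()))
print("shift",R.T@(np.array([.5408,.0586,.12])-s["ee_pos"]))
c=np.zeros((600,800,3),np.uint8);c[:400,:640]=a;c[400:,:267]=cv2.resize(b[110:200,220:340],(267,200),interpolation=cv2.INTER_CUBIC)
cv2.imwrite("pics/crop6.png",c);print("handle px",proj(p,[.5408,.0586,.066]))
E
```

```text
11.4 [0.6303 0.0567 0.2254] [1.859 2.531 0.003] [ 0.58  0.02 -1.05] [-0.025  0.041  0.021] 0.0753 q7 0.157
turn [  0.11951805   0.10580268 -71.58760055]
shift [ 0.028581   -0.08509092  0.10519623]
handle px [219.21374258 150.61611894]
```

View pics/crop6.png

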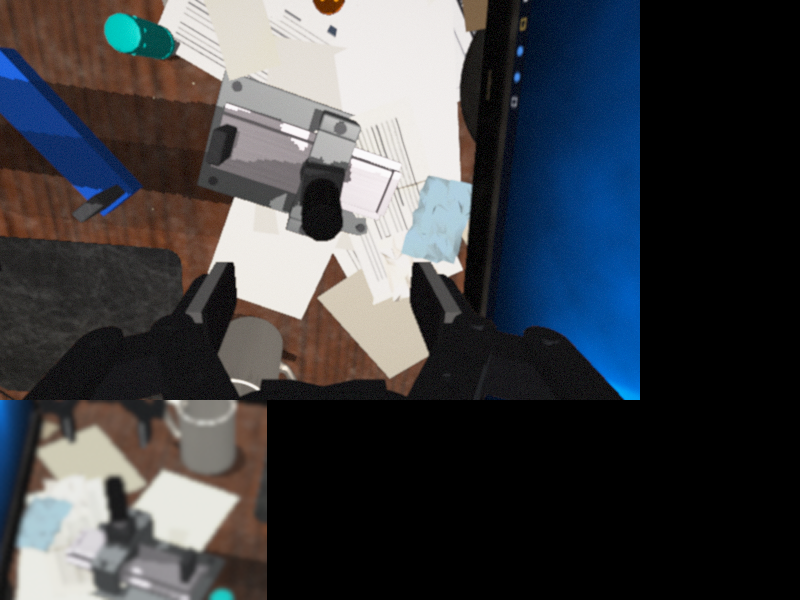

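The driver stands upright in the screw at (322,205). The block handle is near (220,143), close to the prediction (219,150). Transfer above the handle.

apply_moves([
  [0, 0, -8, 0.004, -0.012, 0, 0.07],
  [0, 0, -16, 0.009, -0.025, 0, 0.07],
  [0, 0, -24, 0.014, -0.04, 0, 0.07],
  [0, 0, -32, 0.018, -0.055, 0, 0.07],
  [0, 0, -40, 0.023, -0.07, 0, 0.07],
  [0, 0, -48, 0.0286, -0.085, 0.01, 0.07],
  [0, 0, -56, 0.0286, -0.085, 0.03, 0.07],
  [0, 0, -64, 0.0286, -0.085, 0.05, 0.07],
])

```text
clock: 12.3
ee_pos: [0.5388, 0.0585, 0.1721]
ee_rot: [-0.226, -3.132, 0.0]
force: [1.1, -0.1, 0.4]
finger_gap: 0.0697
gripper_force: 0.0
```

apply_moves([
  [0, 0, -7.6, 0, 0, 0.02, 0.07],
  [0, 0, -7.6, 0, 0, 0.04, 0.07],
  [0, 0, -7.6, 0, 0, 0.055, 0.07],
  [0, 0, -7.6, 0, 0, 0.055, 0.07],
  [0, 0, -7.6, 0, 0, 0.055, 0.07],
  [0, 0, -7.6, 0, 0, 0.055, 0.07],
])

```text
clock: 12.9
ee_pos: [0.5401, 0.0585, 0.1194]
ee_rot: [0.027, 3.141, 0.0]
force: [0.3, 0.4, -0.1]
finger_gap: 0.0701
gripper_force: 0.0
```

```bash
python3 st.py; python3 - <<'E'
from h import *
s=monitor.read_state();p=P("wrist",s);a=cams.snapshot("wrist");cv2.imwrite("pics/w5.png",a)
print("handle corners px",[proj(p,[.5408+dx,.0586+dy,.066]).round().tolist() for dx in(-.006,.006) for dy in(-.015,.015)])
g=cv2.GaussianBlur(cv2.cvtColor(a,cv2.COLOR_BGR2GRAY),(5,5),0)
u,v=proj(p,[.5408,.0586,.066]).astype(int);print(u,v);print(g[v-72:v+60:6,u-96:u+97:8])
E
```

```text
12.9 [0.5401 0.0585 0.1194] [0.027 3.141 0.   ] [ 0.3   0.43 -0.07] [ 0.015 -0.012  0.048] 0.0701 q7 1.344
handle corners px [[294.0, 226.0], [348.0, 225.0], [295.0, 246.0], [348.0, 245.0]]
321 235
[[ 39  37  44  45  44  45  44  44  44  40  41  42  41  49  50  48  44  44
   46  46  49 237 238 221 230]
 [ 37  38  66  70  69  71  70  70  69  70  70  69  70  70  93  92  92  92
   91  93  91  91  91 235 226]
 [ 37  37  67  71  71  71  70  71  71  71  71  69  70  70  93  94  94  94
   94  94 112 104  98 226 225]
 [ 70  67 125  69  51  70  70  80  75  69  70  71  70  70  90  94  94  89
   95  95 167 117 224 226 226]
 [ 69  69 113  96  55  70 151 117  87  91  94  92  92  94  94  95 100 151
  119 170 113 109 199 226 226]
 [ 69  70 108 152 130 151 155 120  97 112 111 111 111 111 110 129 131 249
  175 183 174 129 183 225 226]
 [ 73  73 103 154 153 154 153 199 102 118  63  66  67  66  68 100 222 245
  182 169 161 158 170 229 226]
 [ 78  72  89 152 152 153 154 240 160 117  35  33  34  34  34  62 244 244
  170 158 157 158 173 221 226]
 [ 92  82  84 153 153 153 153 239 177 126  33  34  34  34  35 
[... 708 characters left out ...]
04 238 239 237 240 239 238 238 225 250
  177 177 177 176 215 227 226]
 [177 174 214 146 148 148 148 226 205 237 238 236 239 238 237 236 218 250
  176 176 176 176 222 167 175]
 [ 79  33 157 146 147 148 148 222 206 236 238 236 239 237 235 235 216 250
  175 175 174 175 225  14  78]
 [ 79  15 111 146 147 148 148 217 202 235 236 235 237 236 234 234 219 249
  174 174 174 173 226  15  54]
 [ 64  14 102 143 144 145 145 213 206 235 236 234 237 235 233 233 213 249
  172 172 173 173 226  15  18]
 [ 23  14  50 121  69  69  70 207 210 234 234 201 235 234 232 232 205 248
   93  93  93 171 222  18  16]
 [ 17  17  51 128  63  65  70 130 141 233 125 115 120 205 225 231 198 217
   93  88  89 168 221  16  15]]
```

apply_moves([
  [0, 0, 0, 0.002, 0.001, 0.03, 0.07],
  [0, 0, 0, 0.002, 0.001, 0.055, 0.07],
  [0, 0, 0, 0.002, 0.001, 0.069, 0.07],
  [0, 0, 0, 0.002, 0.001, 0.069, 0.06],
  [0, 0, 0, 0.002, 0.001, 0.069, 0.045],
  [0, 0, 0, 0.002, 0.001, 0.069, 0.036],
  [0, 0, 0, 0.002, 0.001, 0.069, 0.02],
  [0, 0, 0, 0.002, 0.001, 0.069, 0.02],
])

```text
clock: 13.75
ee_pos: [0.5389, 0.0596, 0.0516]
ee_rot: [0.028, 3.139, 0.0]
force: [-1.2, 0.6, 6.8]
finger_gap: 0.0286
gripper_force: 59.4
```

apply_moves([
  [0, 0, 0, 0, 0, 0, 0.02],
  [0, 0, 0, 0, 0, 0, 0.02],
  [0, 0, 0, 0, 0, 0, 0.02],
])

```text
clock: 14.05
ee_pos: [0.5389, 0.0595, 0.0516]
ee_rot: [0.028, 3.139, 0.0]
force: [-2.0, -0.3, 5.4]
finger_gap: 0.029
gripper_force: 59.4
```

```bash
python3 st.py
```

```text
14.05 [0.5389 0.0595 0.0516] [0.028 3.139 0.   ] [-2.03 -0.29  5.43] [-0.15   0.311 -0.086] 0.029 q7 1.333
```

apply_moves([
  [0, 0, 0, 0, 0, -0.0008, 0.02],
  [0, 0, 0, 0.001, 0, -0.0009, 0.02],
  [0, 0, 0, 0.002, 0, -0.0009, 0.02],
  [0, 0, 0, 0.003, 0, -0.0009, 0.02],
  [0, 0, 0, 0.004, 0, -0.0009, 0.02],
  [0, 0, 0, 0.005, 0, -0.0009, 0.02],
  [0, 0, 0, 0.006, 0, -0.0009, 0.02],
])

```text
clock: 14.75
ee_pos: [0.5342, 0.0595, 0.0517]
ee_rot: [0.028, 3.137, 0.001]
force: [10.2, -0.2, -7.8]
finger_gap: 0.0286
gripper_force: 59.6
```

```bash
python3 st.py
```

```text
14.75 [0.5342 0.0595 0.0517] [2.800e-02 3.137e+00 1.000e-03] [10.2  -0.17 -7.8 ] [-0.155 -1.982  0.041] 0.0286 q7 1.331
```

apply_moves([
  [0, 0, 0, 0.001, 0, 0, 0.02],
  [0, 0, 0, 0.002, 0, 0, 0.02],
])

```text
clock: 14.95
ee_pos: [0.5322, 0.0596, 0.0517]
ee_rot: [0.028, 3.137, 0.001]
force: [9.6, -0.9, -7.0]
finger_gap: 0.0288
gripper_force: 59.7
```

```bash
python3 st.py
```

```text
14.95 [0.5322 0.0596 0.0517] [2.800e-02 3.137e+00 1.000e-03] [ 9.57 -0.94 -6.96] [-0.096 -1.955  0.007] 0.0288 q7 1.33
```

apply_moves([
  [0, 0, 0, 0.001, 0, 0, 0.02],
  [0, 0, 0, 0.002, 0, 0, 0.02],
])

```text
clock: 15.15
ee_pos: [0.5302, 0.0597, 0.0517]
ee_rot: [0.028, 3.137, 0.001]
force: [9.3, -1.1, -7.7]
finger_gap: 0.0287
gripper_force: 59.7
```

```bash
python3 st.py
```

```text
15.15 [0.5302 0.0597 0.0517] [2.800e-02 3.137e+00 1.000e-03] [ 9.34 -1.08 -7.7 ] [-0.123 -1.972 -0.008] 0.0287 q7 1.329
```

The tool is lifting by about 7 N, which falsifies the drag reading. Neutralise the vertical force and read again.

apply_moves([
  [0, 0, 0, 0.0005, 0, 0.0012, 0.02],
  [0, 0, 0, 0.0015, 0, 0.0012, 0.02],
  [0, 0, 0, 0.0025, 0, 0.0012, 0.02],
])

```text
clock: 15.45
ee_pos: [0.5293, 0.0597, 0.0516]
ee_rot: [0.028, 3.133, 0.001]
force: [13.8, 0.0, -2.9]
finger_gap: 0.0285
gripper_force: 60.2
```

```bash
python3 st.py
```

```text
15.45 [0.5293 0.0597 0.0516] [2.800e-02 3.133e+00 1.000e-03] [13.78  0.04 -2.89] [-0.322 -2.483  0.032] 0.0285 q7 1.328
```

apply_moves([
  [0, 0, 0, 0.001, 0, 0, 0.02],
  [0, 0, 0, 0.002, 0, 0, 0.02],
])

```text
clock: 15.65
ee_pos: [0.5274, 0.0598, 0.0516]
ee_rot: [0.028, 3.133, 0.001]
force: [13.1, -1.4, -3.2]
finger_gap: 0.0288
gripper_force: 60.2
```

```bash
python3 st.py
```

```text
15.65 [0.5274 0.0598 0.0516] [2.800e-02 3.133e+00 1.000e-03] [13.07 -1.35 -3.24] [-0.283 -2.519  0.035] 0.0288 q7 1.328
```

Readings depend strongly on the vertical load from the rigid grip. For a clean drag reading I'll release and push the handle outward with the closed fingers behind it.

apply_moves([
  [0, 0, 0, -0.0005, 0, 0, 0.05],
  [0, 0, 0, -0.0015, 0, 0, 0.06],
  [0, 0, 0, -0.0015, 0, -0.025, 0.05],
  [0, 0, 0, -0.0015, 0, -0.045, 0.03],
  [0, 0, 0, -0.024, 0, -0.045, 0.0],
  [0, 0, 0, -0.024, 0, -0.045, 0.0],
  [0, 0, 0, -0.024, 0, -0.045, 0.0],
  [0, 0, 0, -0.024, 0, -0.045, 0.0],
])

```text
clock: 16.45
ee_pos: [0.5465, 0.0594, 0.0941]
ee_rot: [-0.027, -3.14, 0.0]
force: [0.3, -0.1, 0.1]
finger_gap: 0.0001
gripper_force: 0.0
```

```bash
python3 st.py; python3 - <<'E'
from h import *
s=monitor.read_state();p=P("wrist",s);a=cams.snapshot("wrist");cv2.imwrite("pics/w6.png",a)
g=cv2.GaussianBlur(cv2.cvtColor(a,cv2.COLOR_BGR2GRAY),(5,5),0)
u,v=proj(p,[.526,.0597,.066]).astype(int);print(u,v,proj(p,[.520,.0597,.066]),proj(p,[.532,.0597,.066]));print(g[v-40:v+60:3,u])
E
```

```text
16.45 [0.5465 0.0594 0.0941] [-0.027 -3.14   0.   ] [ 0.3  -0.08  0.13] [-0.018  0.025  0.023] 0.0001 q7 1.342
321 216 [320.90630168 204.93395906] [321.38551642 228.52886438]
[107 120  98  39  33  34  34  35  35  37  42  44  45  43  43  44  44  97
 120 120 190 242 241 241 239 159  26  25  22  21  21  21  20  22]
```

apply_moves([
  [0, 0, 0, 0, 0, 0.025, 0.0],
  [0, 0, 0, 0, 0, 0.044, 0.0],
  [0, 0, 0, 0.002, 0, 0.044, 0.0],
  [0, 0, 0, 0.004, 0, 0.044, 0.0],
  [0, 0, 0, 0.005, 0, 0.044, 0.0],
  [0, 0, 0, 0.006, 0, 0.044, 0.0],
  [0, 0, 0, 0.007, 0, 0.044, 0.0],
])

```text
clock: 17.2
ee_pos: [0.5426, 0.0594, 0.0521]
ee_rot: [0.028, 3.137, 0.001]
force: [11.1, -1.0, -7.4]
finger_gap: 0.0002
gripper_force: 4.9
```

```bash
python3 st.py
```

```text
17.2 [0.5426 0.0594 0.0521] [2.800e-02 3.137e+00 1.000e-03] [11.13 -0.97 -7.35] [-0.147 -2.117  0.009] 0.0002 q7 1.334
```

apply_moves([
  [0, 0, 0, 0.001, 0, 0, 0.0],
  [0, 0, 0, 0.002, 0, 0, 0.0],
])

```text
clock: 17.4
ee_pos: [0.5408, 0.0594, 0.0522]
ee_rot: [0.028, 3.136, 0.001]
force: [10.6, -1.2, -6.7]
finger_gap: -0.0003
gripper_force: 4.9
```

```bash
python3 st.py
```

```text
17.4 [0.5408 0.0594 0.0522] [2.800e-02 3.136e+00 1.000e-03] [10.58 -1.17 -6.72] [-1.510e-01 -2.027e+00 -2.000e-03] -0.0003 q7 1.333
```

apply_moves([
  [0, 0, 0, 0.001, 0, 0, 0.0],
  [0, 0, 0, 0.002, 0, 0, 0.0],
])

```text
clock: 17.6
ee_pos: [0.5388, 0.0595, 0.0522]
ee_rot: [0.028, 3.136, 0.001]
force: [9.3, -0.8, -7.7]
finger_gap: 0.0003
gripper_force: 5.0
```

```bash
python3 st.py
```

```text
17.6 [0.5388 0.0595 0.0522] [2.800e-02 3.136e+00 1.000e-03] [ 9.29 -0.78 -7.7 ] [-0.164 -2.115 -0.013] 0.0003 q7 1.332
```

apply_moves([
  [0, 0, 0, 0.0005, 0, 0.0018, 0.0],
  [0, 0, 0, 0.0015, 0, 0.0018, 0.0],
  [0, 0, 0, 0.0025, 0, 0.0018, 0.0],
])

```text
clock: 17.9
ee_pos: [0.5376, 0.0597, 0.0513]
ee_rot: [0.028, 3.133, 0.002]
force: [12.7, -0.7, -3.4]
finger_gap: 0.0
gripper_force: 6.1
```

```bash
python3 st.py
```

```text
17.9 [0.5376 0.0597 0.0513] [2.800e-02 3.133e+00 2.000e-03] [12.66 -0.67 -3.38] [-0.046 -2.387 -0.003] 0.0 q7 1.331
```

apply_moves([
  [0, 0, 0, 0.001, 0, 0.0002, 0.0],
  [0, 0, 0, 0.002, 0, 0.0002, 0.0],
])

```text
clock: 18.1
ee_pos: [0.536, 0.0598, 0.0513]
ee_rot: [0.028, 3.133, 0.002]
force: [12.8, -1.2, -3.6]
finger_gap: -0.0001
gripper_force: 6.5
```

```bash
python3 st.py
```

```text
18.1 [0.536  0.0598 0.0513] [2.800e-02 3.133e+00 2.000e-03] [12.82 -1.15 -3.63] [-0.143 -2.628  0.013] -0.0001 q7 1.33
```

apply_moves([
  [0, 0, 0, 0.0005, 0, 0.0014, 0.0],
  [0, 0, 0, 0.0015, 0, 0.0014, 0.0],
  [0, 0, 0, 0.0025, 0, 0.0014, 0.0],
])

```text
clock: 18.4
ee_pos: [0.5347, 0.06, 0.0507]
ee_rot: [0.028, 3.13, 0.002]
force: [14.6, -1.4, -0.6]
finger_gap: 0.0001
gripper_force: 7.4
```

```bash
python3 st.py;python3 - <<'E'
from h import *
for i in range(3):
    cams.snapshot("side");s=monitor.read_state();print(s["ee_pos"].round(4),s["force"].round(1))
E
```

```text
18.4 [0.5347 0.06   0.0507] [2.80e-02 3.13e+00 2.00e-03] [14.59 -1.44 -0.56] [-0.148 -2.944 -0.056] 0.0001 q7 1.329
[0.5345 0.06   0.0507] [12.2 -1.   0.7]
[0.5345 0.0599 0.0507] [13.1 -0.6  1.4]
[0.5344 0.06   0.0506] [12.8 -1.4  2. ]
```

At about zero vertical load the drag is 13–14.6 N, so the setting is likely somewhat high, around 8–10 N. I'll push the block home again, ease the screw by about 10° and repeat the proof.

apply_moves([
  [0, 0, 0, -0.002, 0, 0, 0.0],
  [0, 0, 0, -0.003, 0, -0.03, 0.0],
  [0, 0, 0, 0.0, 0, -0.05, 0.0],
  [0, 0, 0, 0.025, 0, -0.05, 0.0],
  [0, 0, 0, 0.039, 0, -0.05, 0.0],
  [0, 0, 0, 0.039, 0, -0.04, 0.0],
  [0, 0, 0, 0.039, 0, -0.01, 0.0],
  [0, 0, 0, 0.039, 0, -0.002, 0.0],
])

```text
clock: 19.35
ee_pos: [0.4893, 0.0601, 0.0473]
ee_rot: [-0.027, -3.139, 0.001]
force: [-0.9, -0.1, 0.4]
finger_gap: 0.0004
gripper_force: 0.0
```

```bash
python3 st.py
```

```text
19.35 [0.4893 0.0601 0.0473] [-2.700e-02 -3.139e+00  1.000e-03] [-0.92 -0.06  0.37] [-0.098  0.051  0.024] 0.0004 q7 1.315
```

apply_moves([
  [0, 0, 0, -0.003, 0, 0, 0.0],
  [0, 0, 0, -0.006, 0, 0, 0.0],
  [0, 0, 0, -0.009, 0, 0, 0.0],
  [0, 0, 0, -0.012, 0, 0, 0.0],
  [0, 0, 0, -0.014, 0, 0, 0.0],
  [0, 0, 0, -0.016, 0, 0, 0.0],
  [0, 0, 0, -0.018, 0, 0, 0.0],
])

```text
clock: 20.05
ee_pos: [0.5029, 0.0602, 0.0492]
ee_rot: [-0.026, -3.13, 0.002]
force: [-30.0, -0.3, 22.2]
finger_gap: 0.0
gripper_force: 14.7
```

```bash
python3 st.py
```

```text
20.05 [0.5029 0.0602 0.0492] [-2.60e-02 -3.13e+00  2.00e-03] [-30.04  -0.34  22.21] [ 0.017  5.61  -0.063] 0.0 q7 1.322
```

apply_moves([
  [0, 0, 0, 0.001, 0, -0.004, 0.0],
  [0, 0, 0, 0.0, 0, -0.0045, 0.0],
  [0, 0, 0, -0.002, 0, -0.0045, 0.0],
  [0, 0, 0, -0.004, 0, -0.0045, 0.0],
])

```text
clock: 20.45
ee_pos: [0.507, 0.0597, 0.0519]
ee_rot: [-0.027, -3.13, 0.002]
force: [-16.8, -0.2, -2.0]
finger_gap: 0.0002
gripper_force: 8.7
```

```bash
python3 st.py
```

```text
20.45 [0.507  0.0597 0.0519] [-2.70e-02 -3.13e+00  2.00e-03] [-16.81  -0.25  -2.03] [ 0.087  3.734 -0.005] 0.0002 q7 1.324
```

apply_moves([
  [0, 0, 0, -0.002, 0, 0, 0.0],
  [0, 0, 0, -0.004, 0, 0, 0.0],
  [0, 0, 0, -0.006, 0, 0, 0.0],
])

```text
clock: 20.75
ee_pos: [0.513, 0.0596, 0.0518]
ee_rot: [-0.027, -3.129, 0.002]
force: [-17.6, 0.5, -2.8]
finger_gap: -0.0
gripper_force: 8.7
```

```bash
python3 st.py
```

```text
20.75 [0.513  0.0596 0.0518] [-2.700e-02 -3.129e+00  2.000e-03] [-17.58   0.53  -2.76] [ 0.107  3.704 -0.021] -0.0 q7 1.326
```

apply_moves([
  [0, 0, 0, -0.002, 0, 0, 0.0],
  [0, 0, 0, -0.0035, 0, 0, 0.0],
  [0, 0, 0, -0.005, 0, 0, 0.0],
])

```text
clock: 21.05
ee_pos: [0.518, 0.0595, 0.0518]
ee_rot: [-0.027, -3.129, 0.002]
force: [-16.8, -0.7, -4.4]
finger_gap: 0.0003
gripper_force: 8.7
```

apply_moves([
  [0, 0, 0, -0.0015, 0, 0, 0.0],
  [0, 0, 0, -0.0025, 0, 0, 0.0],
])

```text
clock: 21.25
ee_pos: [0.5205, 0.0595, 0.0518]
ee_rot: [-0.027, -3.129, 0.002]
force: [-17.2, 0.0, -3.1]
finger_gap: -0.0002
gripper_force: 8.6
```

```bash
python3 st.py; python3 - <<'E'
from h import *
s=monitor.read_state();p=P("wrist",s);a=cams.snapshot("wrist");g=cv2.GaussianBlur(cv2.cvtColor(a,cv2.COLOR_BGR2GRAY),(5,5),0)
p1=P("wrist",dict(ee_pos=s["ee_pos"]+[0,0,0],ee_rot=s["ee_rot"]))
q=[proj(p,[x,.0597,.066])[1].round(1) for x in(.525,.53,.535,.54,.545)];print(q)
u=int(proj(p,[.535,.0597,.066])[0]);print(g[150:300:4,u],g[150:300:4,u+60])
E
```

```text
21.25 [0.5205 0.0595 0.0518] [-2.700e-02 -3.129e+00  2.000e-03] [-17.19   0.02  -3.06] [ 0.081  3.632 -0.031] -0.0002 q7 1.329
[np.float64(317.3), np.float64(328.3), np.float64(339.1), np.float64(349.6), np.float64(359.9)]
[39 38 37 36 37 37 39 39 36 37 38 38 37 39 37 37 42 38 35 36 57 69 70 71
 70 60 20 19 17 17 18 18 19 20 18 19 18 25] [ 46  45  46  46  45  47  48  49  51  52  52  50  49  49  50  51  52  52
  45  43  55  69 104 147 149 147 140 128 206 200 189 191 196 187 183 184
 181 173]
```

apply_moves([
  [0, 0, 0, -0.0012, 0, 0, 0.0],
])

```text
clock: 21.4
ee_pos: [0.5216, 0.0594, 0.0517]
ee_rot: [-0.027, -3.129, 0.002]
force: [-17.5, 0.6, -3.4]
finger_gap: 0.0002
gripper_force: 8.7
```

apply_moves([
  [0, 0, 0, -0.0012, 0, 0, 0.0],
])

```text
clock: 21.5
ee_pos: [0.5227, 0.0594, 0.0517]
ee_rot: [-0.027, -3.129, 0.002]
force: [-17.3, 0.2, -3.3]
finger_gap: -0.0001
gripper_force: 8.7
```

apply_moves([
  [0, 0, 0, -0.0012, 0, 0, 0.0],
])

```text
clock: 21.6
ee_pos: [0.5239, 0.0594, 0.0517]
ee_rot: [-0.027, -3.129, 0.002]
force: [-18.9, -0.4, -4.0]
finger_gap: 0.0
gripper_force: 8.7
```

apply_moves([
  [0, 0, 0, -0.001, 0, 0, 0.0],
])

```text
clock: 21.7
ee_pos: [0.5243, 0.0594, 0.0515]
ee_rot: [-0.027, -3.128, 0.002]
force: [-22.4, 0.9, -1.8]
finger_gap: 0.0
gripper_force: 11.2
```

apply_moves([
  [0, 0, 0, -0.001, 0, 0, 0.0],
])

```text
clock: 21.8
ee_pos: [0.5242, 0.0595, 0.0512]
ee_rot: [-0.026, -3.126, 0.003]
force: [-26.9, 1.4, -0.3]
finger_gap: 0.0004
gripper_force: 13.2
```

The back stop is reached, so home is confirmed. Now back to the driver.

apply_moves([
  [0, 0, 0, 0.01, 0, 0, 0.0],
  [0, 0, 0, 0.012, 0, -0.04, 0.02],
  [0, 0, 0, 0.012, 0, -0.085, 0.05],
  [0, 0, 0, 0.012, 0, -0.13, 0.075],
  [0, 0, 0, 0.012, 0, -0.17, 0.075],
  [0, 0, 0, -0.03, 0, -0.17, 0.075],
  [0, 0, 0, -0.07, -0.003, -0.17, 0.075],
  [0, 0, 0, -0.1, -0.003, -0.17, 0.075],
])

```text
clock: 22.6
ee_pos: [0.6342, 0.0542, 0.2258]
ee_rot: [0.029, 3.138, 0.0]
force: [0.2, 0.4, 0.2]
finger_gap: 0.0746
gripper_force: 0.0
```

apply_moves([
  [0, 0, 0, 0, 0, 0, 0.075],
  [0, 0, 0, 0, 0, 0, 0.075],
  [0, 0, 0, 0, 0, 0, 0.075],
])

```text
clock: 22.9
ee_pos: [0.631, 0.0551, 0.2245]
ee_rot: [0.027, 3.141, 0.0]
force: [-0.1, -1.2, -0.4]
finger_gap: 0.075
gripper_force: 0.0
```

```bash
python3 st.py; python3 - <<'E'
from h import *
s=monitor.read_state();p=P("wrist",s);a=cams.snapshot("wrist");cv2.imwrite("pics/w7.png",a)
g=cv2.GaussianBlur(cv2.cvtColor(a,cv2.COLOR_BGR2GRAY),(5,5),0)
u,v=proj(p,[.6301,.0565,.155]).astype(int);print(u,v)
_,b=cv2.threshold(g[v-70:v+70,u-70:u+70],30,255,cv2.THRESH_BINARY_INV)
n,l,st,c=cv2.connectedComponentsWithStats(b);print(st[1:][st[1:,4]>100]+[u-70,v-70,0,0,0])
T=np.c_[s["ee_rot"]]
E
```

```text
22.9 [0.631  0.0551 0.2245] [0.027 3.141 0.   ] [-0.06 -1.21 -0.37] [-0.033  0.067 -0.048] 0.075 q7 1.38
323 222
[[ 305  176   40   58 1881]]
```

apply_moves([
  [0, 0, 0, 0.002, 0.001, 0.03, 0.075],
  [0, 0, 0, 0.002, 0.001, 0.06, 0.075],
  [0, 0, 0, 0.002, 0.001, 0.08, 0.075],
  [0, 0, 0, 0.002, 0.001, 0.088, 0.07],
  [0, 0, 0, 0.002, 0.001, 0.088, 0.05],
  [0, 0, 0, 0.002, 0.001, 0.088, 0.03],
  [0, 0, 0, 0.002, 0.001, 0.088, 0.01],
  [0, 0, 0, 0.002, 0.001, 0.088, 0.01],
])

```text
clock: 23.75
ee_pos: [0.6304, 0.0561, 0.1375]
ee_rot: [0.027, 3.139, 0.001]
force: [-0.8, -0.1, 5.2]
finger_gap: 0.0244
gripper_force: 58.6
```

apply_moves([
  [0, 0, 0, 0, 0, 0, 0.01],
  [0, 0, 0, 0, 0, 0, 0.01],
  [0, 0, -2, 0, 0, 0, 0.01],
  [0, 0, -4, 0, 0, 0, 0.01],
])

```text
clock: 24.15
ee_pos: [0.6305, 0.0561, 0.1375]
ee_rot: [-0.084, 3.138, 0.001]
force: [0.5, -0.4, 6.9]
finger_gap: 0.0245
gripper_force: 58.6
```

```bash
python3 st.py
```

```text
24.15 [0.6305 0.0561 0.1375] [-8.400e-02  3.138e+00  1.000e-03] [ 0.52 -0.39  6.89] [-0.013  0.151 -0.022] 0.0245 q7 1.441
```

apply_moves([
  [0, 0, -1.5, 0, 0, 0, 0.01],
  [0, 0, -3, 0, 0, 0, 0.01],
])

```text
clock: 24.35
ee_pos: [0.6305, 0.0561, 0.1375]
ee_rot: [-0.166, 3.134, 0.001]
force: [0.3, 1.4, 5.1]
finger_gap: 0.0249
gripper_force: 58.6
```

```bash
python3 st.py
```

```text
24.35 [0.6305 0.0561 0.1375] [-1.660e-01  3.134e+00  1.000e-03] [0.3  1.45 5.11] [ 0.018  0.071 -0.006] 0.0249 q7 1.49
```

apply_moves([
  [0, 0, -1.5, 0, 0, 0, 0.01],
  [0, 0, -3, 0, 0, 0, 0.01],
])

```text
clock: 24.55
ee_pos: [0.6305, 0.0561, 0.1375]
ee_rot: [-0.248, 3.129, 0.0]
force: [-1.3, -0.3, 7.3]
finger_gap: 0.0249
gripper_force: 58.6
```

```bash
python3 st.py
```

```text
24.55 [0.6305 0.0561 0.1375] [-0.248  3.129  0.   ] [-1.31 -0.28  7.28] [0.006 0.014 0.006] 0.0249 q7 1.54
```

apply_moves([
  [0, 0, -1, 0, 0, 0, 0.01],
  [0, 0, -2, 0, 0, 0, 0.01],
])

```text
clock: 24.75
ee_pos: [0.6305, 0.0561, 0.1375]
ee_rot: [-0.302, 3.124, 0.0]
force: [0.5, 1.1, 6.8]
finger_gap: 0.0247
gripper_force: 58.6
```

```bash
python3 st.py
```

```text
24.75 [0.6305 0.0561 0.1375] [-0.302  3.124  0.   ] [0.5  1.1  6.77] [ 0.011  0.033 -0.078] 0.0247 q7 1.573
```

apply_moves([
  [0, 0, -1, 0, 0, 0, 0.01],
  [0, 0, -2, 0, 0, 0, 0.01],
])

```text
clock: 24.95
ee_pos: [0.6305, 0.0561, 0.1375]
ee_rot: [-0.356, 3.119, 0.0]
force: [-0.7, -0.7, 6.7]
finger_gap: 0.0244
gripper_force: 58.6
```

```bash
python3 st.py
```

```text
24.95 [0.6305 0.0561 0.1375] [-0.356  3.119  0.   ] [-0.72 -0.67  6.7 ] [ 0.033  0.161 -0.026] 0.0244 q7 1.606
```

apply_moves([
  [0, 0, -1, 0, 0, 0, 0.01],
  [0, 0, -2, 0, 0, 0, 0.01],
])

```text
clock: 25.15
ee_pos: [0.6304, 0.0562, 0.1375]
ee_rot: [-0.411, 3.112, 0.0]
force: [-0.7, 0.2, 6.7]
finger_gap: 0.025
gripper_force: 58.5
```

```bash
python3 st.py
```

```text
25.15 [0.6304 0.0562 0.1375] [-0.411  3.112  0.   ] [-0.67  0.17  6.72] [ 0.079  0.309 -0.066] 0.025 q7 1.639
```

apply_moves([
  [0, 0, -1, 0, 0, 0, 0.01],
  [0, 0, -2, 0, 0, 0, 0.01],
])

```text
clock: 25.35
ee_pos: [0.6304, 0.0562, 0.1375]
ee_rot: [-0.465, 3.104, 0.0]
force: [-0.6, -0.0, 6.8]
finger_gap: 0.0247
gripper_force: 58.6
```

```bash
python3 st.py
```

```text
25.35 [0.6304 0.0562 0.1375] [-0.465  3.104  0.   ] [-0.56 -0.    6.8 ] [ 0.093  0.244 -0.165] 0.0247 q7 1.672
```

apply_moves([
  [0, 0, -1, 0, 0, 0, 0.01],
  [0, 0, -2, 0, 0, 0, 0.01],
])

```text
clock: 25.55
ee_pos: [0.6303, 0.0563, 0.1375]
ee_rot: [-0.519, 3.096, 0.0]
force: [-1.3, 1.6, 8.2]
finger_gap: 0.0246
gripper_force: 58.6
```

```bash
python3 st.py
```

```text
25.55 [0.6303 0.0563 0.1375] [-0.519  3.096  0.   ] [-1.28  1.58  8.19] [ 0.108  0.311 -0.244] 0.0246 q7 1.705
```

apply_moves([
  [0, 0, -1, 0, 0, 0, 0.01],
  [0, 0, -2, 0, 0, 0, 0.01],
])

```text
clock: 25.75
ee_pos: [0.6304, 0.0563, 0.1376]
ee_rot: [-0.573, 3.086, 0.0]
force: [-1.5, 0.5, 8.7]
finger_gap: 0.0245
gripper_force: 58.6
```

```bash
python3 st.py
```

```text
25.75 [0.6304 0.0563 0.1376] [-0.573  3.086  0.   ] [-1.51  0.49  8.66] [ 0.114  0.351 -0.206] 0.0245 q7 1.738
```

apply_moves([
  [0, 0, -1, 0, 0, 0, 0.01],
])

```text
clock: 25.85
ee_pos: [0.6304, 0.0562, 0.1377]
ee_rot: [-0.6, 3.081, 0.0]
force: [-1.4, 0.2, 9.2]
finger_gap: 0.0246
gripper_force: 58.6
```

```bash
python3 st.py
```

```text
25.85 [0.6304 0.0562 0.1377] [-0.6    3.081  0.   ] [-1.45  0.15  9.16] [ 0.159  0.464 -0.207] 0.0246 q7 1.755
```

apply_moves([
  [0, 0, -1, 0, 0, 0, 0.01],
])

```text
clock: 25.95
ee_pos: [0.6304, 0.0563, 0.1377]
ee_rot: [-0.626, 3.076, 0.0]
force: [-2.4, 0.9, 8.1]
finger_gap: 0.0243
gripper_force: 58.6
```

```bash
python3 st.py
```

```text
25.95 [0.6304 0.0563 0.1377] [-0.626  3.076  0.   ] [-2.39  0.94  8.15] [ 0.178  0.463 -0.276] 0.0243 q7 1.772
```

apply_moves([
  [0, 0, -1, 0, 0, 0, 0.01],
])

```text
clock: 26.05
ee_pos: [0.6304, 0.0563, 0.1378]
ee_rot: [-0.653, 3.07, 0.0]
force: [-2.5, 0.5, 8.9]
finger_gap: 0.0247
gripper_force: 58.6
```

```bash
python3 st.py
```

```text
26.05 [0.6304 0.0563 0.1378] [-0.653  3.07   0.   ] [-2.45  0.47  8.85] [ 0.202  0.508 -0.203] 0.0247 q7 1.788
```

apply_moves([
  [0, 0, -1, 0, 0, 0, 0.01],
])

```text
clock: 26.15
ee_pos: [0.6304, 0.0563, 0.1378]
ee_rot: [-0.68, 3.064, 0.0]
force: [-1.3, 1.2, 7.9]
finger_gap: 0.0252
gripper_force: 58.7
```

```bash
python3 st.py
```

```text
26.15 [0.6304 0.0563 0.1378] [-0.68   3.064  0.   ] [-1.29  1.25  7.89] [ 0.143  0.516 -0.193] 0.0252 q7 1.805
```

apply_moves([
  [0, 0, -1, 0, 0, 0, 0.01],
  [0, 0, -2, 0, 0, 0, 0.01],
])

```text
clock: 26.35
ee_pos: [0.6305, 0.0563, 0.1379]
ee_rot: [-0.733, 3.052, 0.0]
force: [-2.3, -0.2, 10.3]
finger_gap: 0.0246
gripper_force: 58.7
```

```bash
python3 st.py
```

```text
26.35 [0.6305 0.0563 0.1379] [-0.733  3.052  0.   ] [-2.28 -0.22 10.33] [ 0.184  0.567 -0.192] 0.0246 q7 1.838
```

apply_moves([
  [0, 0, -1, 0, 0, 0, 0.01],
])

```text
clock: 26.45
ee_pos: [0.6304, 0.0563, 0.138]
ee_rot: [-0.76, 3.045, 0.0]
force: [-2.1, 0.6, 10.9]
finger_gap: 0.0242
gripper_force: 58.8
```

```bash
python3 st.py
```

```text
26.45 [0.6304 0.0563 0.138 ] [-0.76   3.045  0.   ] [-2.09  0.63 10.86] [ 0.258  0.577 -0.181] 0.0242 q7 1.854
```

apply_moves([
  [0, 0, 2, 0, 0, 0, 0.01],
  [0, 0, 2, 0, 0, 0, 0.03],
  [0, 0, 2, 0, 0, 0, 0.06],
  [0, 0, 2, 0, 0, 0, 0.075],
  [0, 0, 2, 0, 0, -0.025, 0.075],
  [0, 0, 2, 0, 0, -0.06, 0.075],
  [0, 0, 2, 0, 0, -0.09, 0.075],
  [0, 0, 9, 0, 0, -0.09, 0.075],
])

```text
clock: 27.25
ee_pos: [0.6315, 0.0562, 0.2307]
ee_rot: [-0.517, 3.092, -0.0]
force: [1.4, -0.3, 0.9]
finger_gap: 0.075
gripper_force: 0.0
```

```bash
python3 st.py; python3 - <<'E'
from h import *
s=monitor.read_state();R=Rn.from_rotvec(s["ee_rot"]).as_matrix()
y=np.radians(-1);Rt=np.array([[-np.cos(y),-np.sin(y),0],[-np.sin(y),np.cos(y),0],[0,0,-1.]])
print("turn",np.degrees(Rn.from_matrix(R.T@Rt).as_rotvec()),"shift to behind handle",R.T@(np.array([.5633,.0592,.2])-s["ee_pos"]),"above handle",R.T@(np.array([.5413,.0592,.2])-s["ee_pos"]))
E
```

```text
27.25 [0.6315 0.0562 0.2307] [-0.517  3.092 -0.   ] [ 1.4  -0.33  0.87] [0.026 0.034 0.008] 0.075 q7 1.712
turn [-5.83501140e-03  4.03016227e-01  1.99768284e+01] shift to behind handle [0.06373677 0.02508423 0.03027642] above handle [0.08454054 0.03223825 0.030124  ]
```

apply_moves([
  [0, 0, 8, 0.02, 0.008, 0, 0.07],
  [0, 0, 16, 0.05, 0.02, 0, 0.07],
  [0, 0, 20, 0.08, 0.0305, 0, 0.07],
  [0, 0, 20, 0.085, 0.0325, 0.03, 0.07],
  [0, 0, 20, 0.085, 0.0325, 0.07, 0.07],
  [0, 0, 20, 0.085, 0.0325, 0.11, 0.07],
  [0, 0, 20, 0.085, 0.0325, 0.11, 0.07],
  [0, 0, 20, 0.085, 0.0325, 0.11, 0.07],
])

```text
clock: 28.05
ee_pos: [0.5385, 0.059, 0.1163]
ee_rot: [-0.027, -3.14, 0.0]
force: [-0.5, 0.1, 0.5]
finger_gap: 0.0702
gripper_force: 0.0
```

```bash
python3 st.py
```

```text
28.05 [0.5385 0.059  0.1163] [-0.027 -3.14   0.   ] [-0.47  0.12  0.49] [ 0.062 -0.025  0.001] 0.0702 q7 1.338
```

apply_moves([
  [0, 0, 0, -0.002, 0.0005, 0.03, 0.07],
  [0, 0, 0, -0.002, 0.0005, 0.055, 0.07],
  [0, 0, 0, -0.002, 0.0005, 0.065, 0.06],
  [0, 0, 0, -0.002, 0.0005, 0.065, 0.045],
  [0, 0, 0, -0.002, 0.0005, 0.065, 0.036],
  [0, 0, 0, -0.002, 0.0005, 0.065, 0.02],
  [0, 0, 0, -0.002, 0.0005, 0.065, 0.02],
  [0, 0, 0, -0.002, 0.0005, 0.065, 0.02],
])

```text
clock: 28.85
ee_pos: [0.5419, 0.0595, 0.0529]
ee_rot: [0.028, 3.139, 0.001]
force: [-1.9, -0.5, 6.5]
finger_gap: 0.0287
gripper_force: 59.6
```

apply_moves([
  [0, 0, 0, 0, 0, 0, 0.02],
  [0, 0, 0, 0, 0, 0, 0.02],
  [0, 0, 0, 0.001, 0, 0.0005, 0.02],
  [0, 0, 0, 0.002, 0, 0.0005, 0.02],
  [0, 0, 0, 0.003, 0, 0.0005, 0.02],
  [0, 0, 0, 0.004, 0, 0.0005, 0.02],
  [0, 0, 0, 0.005, 0, 0.0005, 0.02],
  [0, 0, 0, 0.006, 0, 0.0005, 0.02],
])

```text
clock: 29.65
ee_pos: [0.5387, 0.0596, 0.053]
ee_rot: [0.028, 3.133, 0.002]
force: [11.1, -0.1, -1.3]
finger_gap: 0.0286
gripper_force: 59.2
```

```bash
python3 st.py
```

```text
29.65 [0.5387 0.0596 0.053 ] [2.800e-02 3.133e+00 2.000e-03] [11.06 -0.09 -1.29] [-0.198 -2.064 -0.036] 0.0286 q7 1.325
```

apply_moves([
  [0, 0, 0, 0.001, 0, 0, 0.02],
  [0, 0, 0, 0.002, 0, 0, 0.02],
])

```text
clock: 29.85
ee_pos: [0.5367, 0.0597, 0.053]
ee_rot: [0.028, 3.133, 0.002]
force: [10.7, -0.9, -1.1]
finger_gap: 0.0285
gripper_force: 59.2
```

Drag is now about 11 N at almost no vertical load. With the 0.19 N·m torque that puts the foot at roughly 4.5–7.5 N. Finish the draw.

apply_moves([
  [0, 0, 0, 0.0015, 0, 0, 0.02],
  [0, 0, 0, 0.003, 0, 0, 0.02],
  [0, 0, 0, 0.0045, 0, 0, 0.02],
  [0, 0, 0, 0.006, 0, 0, 0.02],
  [0, 0, 0, 0.0075, 0, 0, 0.02],
  [0, 0, 0, 0.009, 0, 0, 0.02],
  [0, 0, 0, 0.0105, 0, 0, 0.02],
  [0, 0, 0, 0.012, 0, 0, 0.02],
])

```text
clock: 30.65
ee_pos: [0.5247, 0.06, 0.053]
ee_rot: [0.028, 3.133, 0.002]
force: [11.4, -0.1, -0.9]
finger_gap: 0.0289
gripper_force: 59.3
```

apply_moves([
  [0, 0, 0, 0.0015, 0, 0, 0.02],
  [0, 0, 0, 0.003, 0, 0, 0.02],
  [0, 0, 0, 0.0045, 0, 0, 0.02],
  [0, 0, 0, 0.006, 0, 0, 0.02],
  [0, 0, 0, 0.0075, 0, 0, 0.02],
  [0, 0, 0, 0.009, 0, 0, 0.02],
  [0, 0, 0, 0.0105, 0, 0, 0.02],
  [0, 0, 0, 0.012, 0, 0, 0.02],
])

```text
clock: 31.45
ee_pos: [0.5127, 0.0603, 0.053]
ee_rot: [0.028, 3.133, 0.002]
force: [10.9, -1.0, -1.0]
finger_gap: 0.0289
gripper_force: 59.3
```

apply_moves([
  [0, 0, 0, -0.001, 0, 0, 0.02],
  [0, 0, 0, -0.0012, 0, 0, 0.04],
  [0, 0, 0, -0.0012, 0, 0, 0.06],
  [0, 0, 0, -0.0012, 0, 0, 0.07],
  [0, 0, 0, -0.0012, 0, -0.03, 0.07],
  [0, 0, 0, -0.0012, 0, -0.07, 0.07],
  [0, 0, 0, 0.01, 0, -0.12, 0.07],
  [0, 0, 0, 0.01, 0, -0.17, 0.07],
])

```text
clock: 32.25
ee_pos: [0.4968, 0.0602, 0.2203]
ee_rot: [-0.027, -3.139, 0.0]
force: [1.4, 1.0, -0.2]
finger_gap: 0.0702
gripper_force: 0.0
```

apply_moves([
  [0, 0, 0, 0, 0, 0, 0.07],
  [0, 0, 0, 0, 0, 0, 0.07],
  [0, 0, 0, 0, 0, 0, 0.07],
])

```text
clock: 32.55
ee_pos: [0.4978, 0.0601, 0.218]
ee_rot: [-0.027, -3.14, 0.001]
force: [-0.1, 0.2, 0.3]
finger_gap: 0.0699
gripper_force: 0.0
```

```bash
python3 st.py; python3 - <<'E'
from h import *
s=monitor.read_state();p=P("wrist",s);a=cams.snapshot("wrist");cv2.imwrite("pics/w8.png",a)
g=cv2.GaussianBlur(cv2.cvtColor(a,cv2.COLOR_BGR2GRAY),(5,5),0)
for n,X in(("handle",[.5121,.0595,.066]),("driver",[.629,.0565,.155])):
    u,v=proj(p,X).astype(int);_,b=cv2.threshold(g[max(v-50,0):v+50,u-50:u+50],48,255,cv2.THRESH_BINARY_INV)
    k,l,st,c=cv2.connectedComponentsWithStats(b);print(n,u,v,(st[1:][st[1:,4]>150]+[u-50,max(v-50,0),0,0,0]).tolist(),[onz(p,(q[0]+q[2]/2+u-50,q[1]+q[3]+max(v-50,0)),X[2]).round(4).tolist() for q in st[1:] if q[4]>150])
E
```

```text
32.55 [0.4978 0.0601 0.218 ] [-2.70e-02 -3.14e+00  1.00e-03] [-0.11  0.17  0.32] [-0.042 -0.019  0.073] 0.0699 q7 1.338
handle 321 202 [[301, 164, 43, 8, 235], [309, 184, 30, 10, 287]] [[0.4858, 0.0608, 0.066], [0.5047, 0.0618, 0.066]]
driver 319 400 [[269, 350, 100, 50, 2825]] [[0.6284, 0.0558, 0.155]]
```

```bash
python3 - <<'E'
from h import *
for n in("scene","side"):
    p=P(n);g=cv2.cvtColor(cams.snapshot(n),cv2.COLOR_BGR2GRAY)
    for z in(.105,.12,.135,.15):
        u,v=proj(p,[.6305,.0565,z]).round().astype(int);print(n,z,u,g[v,u-9:u+10])
E
python3 -c "from rig import workorder; print(workorder.close_job())"
```

```text
scene 0.105 273 [227 229 227 208 152  88  41  27  26  25  26  26  40  74 114 143 154 154
 160]
scene 0.12 272 [226 229 231 225 189 119  53  26  26  26  24  25  25  35  54  78 107 146
 187]
scene 0.135 272 [230 232 226 195 129  65  32  26  27  27  25  26  33  57  85  98  94  89
  89]
scene 0.15 271 [233 233 230 217 171 107  57  45  45  44  44  41  49  89 145 184 199 201
 200]
side 0.105 261 [178 163 138 112  79  60  47  42  44  44  41  41  47  54  68  78  83  84
  83]
side 0.12 260 [88 87 86 80 71 57 49 43 44 42 38 41 41 47 48 64 75 80 82]
side 0.135 260 [88 86 89 83 67 50 43 40 43 40 42 42 41 40 59 69 80 84 83]
side 0.15 259 [62 64 62 63 56 50 46 41 36 40 39 35 41 35 39 52 67 67 75]
the job is handed in; nothing more can be done
None
```

The job is handed in with no verdict returned: foot force estimated at 4.5–7.5 N from screw torque and drag (not measured directly), block drawn about 3 cm (29–30 mm) with the drag steady at 11 N, driver standing in the screw; my first setting dragged too hard, so after drawing the block about 2 cm I pushed it home, eased the screw and repeated the draw.

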